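# Start the rotor nut and snap the spinner home

### The arm

A 7-joint arm with a two-finger parallel gripper is mounted at the origin on the work surface. World frame = base frame: x ahead of the robot, y to its left, z up, the work surface at z = 0. Lengths are in m, angles in degrees, forces in N, time in s.
With the tool pointing down it reaches from about 0.425 to 0.925 m from the base axis. Payload 6.8 kg.
Tool frame: the origin (TCP) lies midway between the tips of the shut fingers; the grasp point (between the pads) lies 19 mm behind it; z points along the fingers, y is the direction in which the jaws open and shut (so a half turn about z gives the same grasp; the last joint's range is limited). The gripper opens to 88 mm and grips with 3 to 60 N. Pads are 20 mm wide; open, the fingers measure 115 mm over their backs; the gripper's body (75 mm by 178 mm) begins 61 mm behind the grasp point.
Start: joints at [-75.407, 27.33, 1.283, 89.118, -0.659, 63.558, -4.761], TCP at [0.24, 0.631, 0.223] pointing down, gripper open.
Joint ranges: [-169.35, 169.35], [-19.33, 120.38], [-80.79, 83.38], [13.8, 139.57], [-78.32, 258.32], [9.67, 109.79], [-169.56, 169.56]. Speed limits (degrees/s): [136.94, 136.94, 180, 180, 180, 180, 180].

### API

Orientations are given as [roll, pitch, yaw] about the fixed x, y, z axes, in that order (R = Rz(yaw) Ry(pitch) Rx(roll)).
In Python, from plant import manip gives the robot as it stands. The module is installed in compiled form; this text tells all that it offers.
- The arm moves only by the tool apply_moves, never from a script. Its argument "increments" is a list of rows, each an object of numbers: "tx", "ty", "tz": the shift along the tool's x, y, z in mm; "wx", "wy", "wz": the turn, a rotation vector about the tool's x, y, z in degrees; "fingers": the closure in counts, from 0 (fully open) to 255 (shut). In form: [{"tx": .., "ty": .., "tz": .., "wx": .., "wy": .., "wz": .., "fingers": ..}, ...]. A call has 1 to 10 rows; each row shifts and turns the commanded pose from where the row before left it, along the tool's axes as they then stand; what a row does not reach is not made up. A row lasts 1/10 s, in which the tool goes at most 50 mm and 8.59 degrees, less where a joint would pass 70% of its speed; a pose out of reach is approached as far as the arm can. A call with a gripper value outside its range is refused whole. The fingers move at their own pace and stop on an object; "newtons" is the grip in N (left out, the last holds). Time passes only in rows, so rows that do not move let the fingers close. It gives the time, the measured TCP pose, the force and the opening at its end, in the units of the state.
- manip.read_state(): the state, without advancing time (a new reading comes with each control period).
- manip.grab_frame(name): name is "scene" or "top" or "wrist"; returns (picture, depth): 480x640x3 uint8, red, green, blue; 480x640 float32, m along the optical axis (not along the pixel's ray), 0 where there is no reading.
- manip.camera_info(name): a dict with "fx", "fy", "cx", "cy" (pixels), "k1" (the pictures are not rectified: a ray, as slopes to the right and down, at radius r is drawn at 1 + k1 r^2 times it, then the intrinsics apply), "cam_to_world" (4x4, takes a point from camera to world coordinates). Camera axes: x right, y down, z forward; pixel columns grow to the right and rows downward; lengths in m; the calibration is good to about 2 mm. A picture is of the moment at which its call begins: read the wrist's pose just before it. camera_info takes no time and is no camera call; for the wrist camera it gives the pose at the moment of the call.
- manip.close_job(): hands the job in, once; it reports no verdict.
The state is a dict: "time_s": time; "q": joint angles; "joint_velocities": joint speeds; "joint_efforts": joint torques, N m; "position": TCP position; "orientation": TCP orientation; "force": force on the tool from outside, world axes, zero at the start; "wrist_torque": the same for the moment, N m; "gripper_width": opening from 0.0 (shut) to 1.0 (fully open).
Only numpy, scipy, OpenCV 4.12 (cv2) and the standard library are available. Lean on these libraries where they do the work, as an engineer would, in place of code of your own. Each camera call takes 0.05 s, during which the arm holds its last target.

### The job

The teal flange nut is only perched on the end of the thruster's threaded stud. Back it off (counter-clockwise from above) until it drops into the thread, then run it clockwise fully home on the rotor hub. Then put the yellow spinner over it and push it down until it snaps on flush with the backplate, stop pushing at once, let go, and leave the other things on the bench where they are.

Things in the scene. Friction and masses are not known exactly. Their poses are not given: they have to be found in the camera images.
- stand: fixed model thruster, nose up, nothing on it turns: square aluminium base 150 mm wide, pale yellow nacelle, three grey rotor blades reaching 135 mm from the axis at heights 70 to 95 mm, above them a round grey backplate, the dark hub nose and the light grey upright threaded stud. Origin on the bench under the stud; z up, x towards the red paint mark
- hub_face (a point): centre of the hub's flat top face, 127 mm above the bench, on the stud's axis; axes as stand. The hub nose is 80 mm across, its upper rim stepped in to 73 mm, and rises 22 mm above the backplate. The nut is home when its flange rests on this face
- stud_top (a point): upper end of the stud, on its axis, 45 mm above the hub face: a plain 22 mm pilot end, below which the thread begins 22 mm above the hub face. The thread is coarse, 32 mm across, right-handed (clockwise from above goes down), three starts 10 mm apart: 30 mm down a turn. It has about 1.4 mm of play and holds the nut where it is left
- start_mark (a point): red paint mark on the hub rim, 35 mm from the stud's axis (a longer red mark is on the backplate below it): the angle at which the stud's master thread begins. The other two begin 120 degrees to either side, but the nut's one thick thread fits the master only: turned clockwise from where it is perched, or started at another thread, the nut jams some 7 mm short of the hub
- nut_center (a point): centre (half-way up) of the teal flange nut, 42 mm tall, 110 g, open through its middle: hexagon 52 mm across flats, 36 mm tall, above a round flange 66 mm across and 6 mm thick. z up along its axis; x points through the middle of a flat to the white paint mark, other flats every 60 degrees. When home it is 21 mm above hub_face
- nut_mark (a point): white paint mark on the nut's flange, 30 mm from its axis, where its thick thread begins. At the start it is 15 to 40 degrees clockwise (from above) of the red mark, the flange 15 to 17 mm above the hub. Turned back until it is 8 to 20 degrees past the red mark, the nut, if let go, drops to 9 or 10 mm above the hub; then some 110 to 125 degrees clockwise bring it home
- cap_center (a point): centre (half-way up) of the pale yellow spinner, a hollow round nose cap standing on the bench, z up, 104 mm tall, 140 g. Its nose is an upright cylinder 40 mm across from 77 to 98 mm above its rim, with a rounded end; below it is a shoulder 73 mm across at 70 mm, widening to 96 mm at 26 mm and at the open rim. Fully on, this point is 30 mm above hub_face
- backplate (a point): centre of the grey backplate's top face, 105 mm above the bench, 104 mm across. The spinner goes over nut and hub, at any angle about the axis, with 1.2 mm of room round the hub. A bead in its rim first stops on four spring balls in the hub's side, rim about 9 mm above this face; a push of 12 to 20 N snaps it over them down on to this face. The nut must be home
- screwdriver: bystander: blue-handled screwdriver, 180 mm long, lying along its x; origin under its middle
- wrench: bystander: steel open-ended wrench, 190 mm long, lying along its x; origin under its middle
- meter: bystander: orange handheld meter, 130 x 68 x 30 mm; origin under its centre
- battery: bystander: black and blue battery pack, 138 x 46 x 30 mm, yellow plug at +x; origin under its centre
- bracket: bystander: pale yellow printed angle bracket, 70 x 50 x 56 mm; origin under its centre
- bottle: bystander: clear water bottle, 64 mm across, 200 mm tall; origin under its centre
Not all that is in view belongs to the job. What is shaped like the part that bears nut_center but black or pink is not meant.

How it is judged (in metres and radians):
On the way, in this order (a step that is already met when the one before it is completed fails the run):
1. the nut, backed off, has dropped into the thread: its flange is less than 11.5 mm above the hub face while its white mark is within about 45 degrees of the red mark (z of nut_center in the frame of hub_face below 0.0325 m and horizontal distance between nut_mark and start_mark below 0.026 m and horizontal distance between nut_center and hub_face below 0.004 m and angle between nut_center's own z axis and vertical below 0.08 rad), for 0.2 s.
2. the nut is run home: its flange is within 1.6 mm of the hub face, level (z of nut_center in the frame of hub_face below 0.0226 m and horizontal distance between nut_center and hub_face below 0.004 m and angle between nut_center's own z axis and vertical below 0.06 rad), for 0.2 s.
At the end, for the whole second after the job is handed in: the nut is home (flange within 1.6 mm of the hub face, level and on the stud's axis) and the spinner is snapped on over it: its rim within 1.8 mm of the backplate, within 4 mm of the stud's axis, upright within 0.05 rad, and let go (all of step 2 and z of cap_center in the frame of hub_face between 0.027 and 0.0318 m and horizontal distance between cap_center and hub_face below 0.004 m and angle between cap_center's own z axis and vertical below 0.05 rad); the robot touches nothing.
It fails at once if the spinner is pressed on the thruster with more than 60 N (contact force between cap and stand above 60 N).
It fails at once if one of the other things on the bench is pushed more than 30 mm from its place (distance of any of screwdriver, wrench, meter, battery, bracket, bottle from where it was at the start of the episode above 0.03 m).
It also fails if it takes over 62 s, if anything falls off the work surface, if the arm or the gripper's body presses on something with over 40 N, if the wrist force passes 120 N, or if a joint passes its speed limit or range.

## Working session

There is one attempt and no reset: what is moved stays moved. The work goes in short steps, Python scripts to look and compute and a tool call to move; the robot and the scene stay as the last step left them, time stands still between calls to the robot, and variables do not carry over. Pictures are saved under pics/ and viewed, and the job is handed in when it is done.

Besides the shell and the picture viewer there is one more tool, called after "Request:" by a JSON object that holds its "fn" and its "kwargs". apply_moves: Moves the arm, as the interface text tells. Its arguments: {"type":"object","properties":{"increments":{"type":"array"},"newtons":{"type":"number"}},"required":["increments"]}

```bash
mkdir -p pics; cat > h.py <<'E'
from plant import manip
import numpy as np, cv2
def grab(n,save=None):
    ci=manip.camera_info(n); p,d=manip.grab_frame(n)
    if save: cv2.imwrite('pics/'+save+'.png',p[:,:,::-1]); np.savez('pics/'+save+'.npz',p=p,d=d,**{k:np.array(ci[k]) for k in ci})
    return p,d,ci
def ray(ci,u,v):
    K=np.array([[ci['fx'],0,ci['cx']],[0,ci['fy'],ci['cy']],[0,0,1]],float)
    x=cv2.undistortPoints(np.array([[[u,v]]],float),K,np.array([float(ci['k1']),0,0,0,0]))[0,0]
    T=np.array(ci['cam_to_world']); return T[:3,3],T[:3,:3]@np.array([x[0],x[1],1.])
def onplane(ci,u,v,z):
    o,r=ray(ci,u,v); return o+r*(z-o[2])/r[2]
def atdepth(ci,u,v,d):
    o,r=ray(ci,u,v); return o+r*d
def st():
    s=manip.read_state(); print({k:np.round(s[k],4).tolist() for k in ('time_s','position','orientation','force','gripper_width','q')})
    return s
E
python3 - <<'E'
from h import *
s=st()
for n in('scene','top','wrist'):
    p,d,ci=grab(n,n+'0'); print(n,{k:np.round(ci[k],3).tolist() for k in ci})
E
```

```text
{'time_s': 0.0, 'position': [0.2394, 0.6305, 0.2217], 'orientation': [-179.8986, 0.0074, 159.215], 'force': [0.1221, -0.1766, -1.0908], 'gripper_width': 1.0012, 'q': [-75.4083, 27.3751, 1.2814, 89.1772, -0.6597, 63.5568, -4.7606]}
scene {'fx': 589.284, 'fy': 589.284, 'cx': 326.883, 'cy': 238.074, 'k1': 0.032, 'cam_to_world': [[-0.189, 0.73, -0.657, 1.451], [0.982, 0.128, -0.14, 0.2], [-0.018, -0.671, -0.741, 1.17], [0.0, 0.0, 0.0, 1.0]]}
top {'fx': 541.335, 'fy': 541.335, 'cx': 318.768, 'cy': 239.209, 'k1': -0.092, 'cam_to_world': [[0.005, -0.998, 0.056, 0.463], [-1.0, -0.005, -0.013, 0.026], [0.013, -0.056, -0.998, 1.576], [0.0, 0.0, 0.0, 1.0]]}
wrist {'fx': 334.209, 'fy': 334.209, 'cx': 317.862, 'cy': 237.932, 'k1': -0.026, 'cam_to_world': [[0.355, 0.899, 0.256, 0.169], [0.935, -0.34, -0.099, 0.658], [-0.002, 0.274, -0.962, 0.384], [0.0, 0.0, 0.0, 1.0]]}
```

View pics/scene0.png

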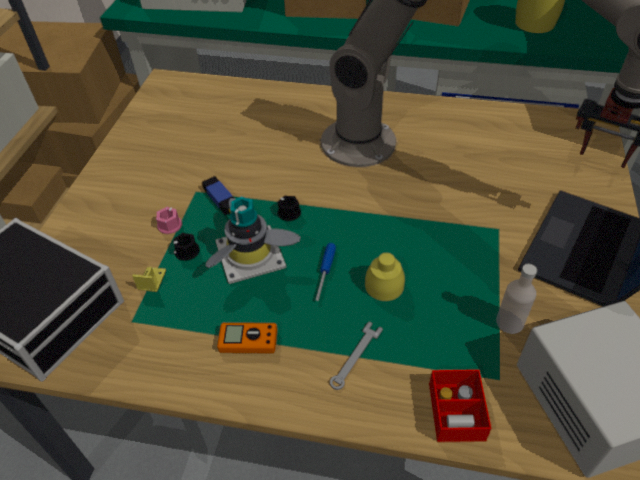

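View pics/top0.png

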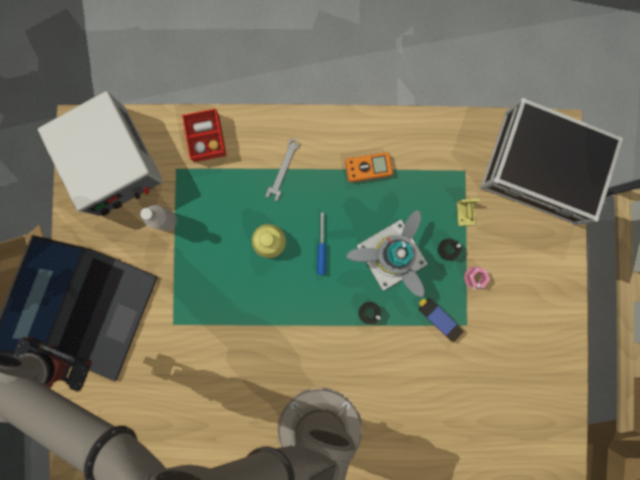

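View pics/wrist0.png

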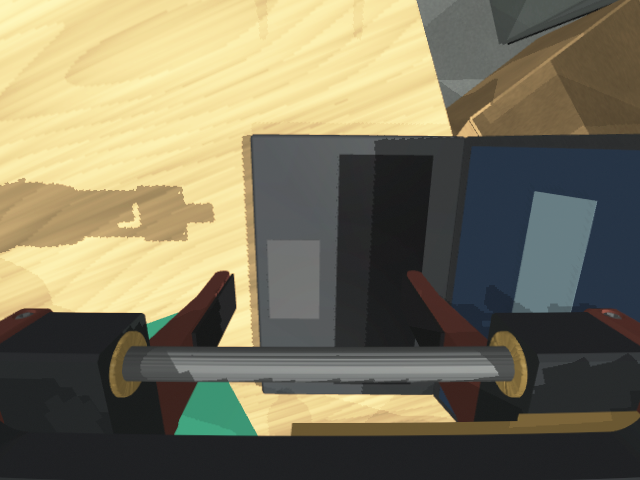

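The teal nut is at scene (242,211) and top (400,254), on the stud. The lookalikes are black at scene (289,208) and (186,246), and pink at (168,220). Only the teal one fits the description. The spinner is at scene (385,277) and top (268,240). I'll enlarge the nut area to confirm.

```bash
python3 - <<'E'
from h import *
def L(n):
    z=np.load(f'pics/{n}.npz'); return z
t=L('top0'); s=L('scene0')
a=cv2.resize(t['p'][205:305,340:460,::-1],None,fx=4,fy=4,interpolation=cv2.INTER_CUBIC)
b=cv2.resize(s['p'][185:285,190:310,::-1],None,fx=4,fy=4,interpolation=cv2.INTER_CUBIC)[:, :480]
cv2.imwrite('pics/crop0.png',np.vstack([a,b])[:, :][:800] if 0 else np.hstack([cv2.resize(a,(400,333)),cv2.resize(b,(400,333))]))
# teal mask, cap mask
for n,z in(('top',t),('scene',s)):
    hsv=cv2.cvtColor(z['p'],cv2.COLOR_RGB2HSV)
    print(n,'nut hsv',hsv[254,392] if n=='top' else hsv[211,235], 'mat',hsv[300,300],'cap',hsv[240,275] if n=='top' else hsv[285,385])
    yel=cv2.inRange(hsv,(20,90,60),(35,255,255))
    k,lab,stt,c=cv2.connectedComponentsWithStats(yel)
    for i in range(1,k):
        if 150<stt[i,4]<6000: print('yel',stt[i],c[i].round(1))
    teal=cv2.inRange(hsv,(84,120,60),(100,255,255))
    k,lab,stt,c=cv2.connectedComponentsWithStats(teal)
    for i in range(1,k):
        if stt[i,4]>60: print('teal',stt[i],c[i].round(1))
d=t['d']
for u,v in((268,240),(272,246),(402,253),(392,250),(395,262)):
    print((u,v),d[v,u],atdepth(t,u,v,d[v,u]).round(4))
E
```

```text
top nut hsv [ 88 165 122] mat [ 79 146 122] cap [ 28 121 139]
yel [127 105  48  16 313] [154.5 110.6]
yel [164 117  23  44 273] [175.3 133. ]
yel [617 193  15  28 225] [623.6 206.7]
yel [ 53 207  21  22 159] [ 62.2 216.9]
yel [252 225  33  32 841] [268.2 240.7]
yel [105 244  47  19 255] [127.2 253.2]
yel [ 617  272   23  118 1204] [628.5 330.1]
yel [503 371  46  37 534] [522.7 389.1]
yel [546 376  31  56 413] [557.4 399.2]
yel [  65  380  194   85 4236] [166.8 419.8]
yel [619 392  15  39 210] [627.4 414.7]
yel [466 398  87  33 661] [500.7 412.4]
yel [211 414  43  33 247] [233.1 429.1]
yel [245 421  32  19 191] [262.3 430.2]
yel [434 422  30  29 220] [447.8 437.5]
yel [ 459  426  127   49 1142] [535.9 449.1]
yel [499 457  32  19 179] [515.2 466.7]
teal [388 241  25  25 325] [398.7 254.1]
teal [316 242  11  34  92] [320.8 259.3]
scene nut hsv [ 88  28 135] mat [ 83 255  80] cap [ 27 153 128]
yel [ 516    0   48   33 1295] [537.8  14.3]
yel [229 244  41  20 465] [250.5 254.9]
yel [ 365  253   40   48 1440] [384.6 277.8]
yel [130 261  36  36 624] [148.3 278.6]
teal [230 197  28  30 440] [244.8 210.7]
(268, 240) 1.4773495 [0.543  0.1447 0.0992]
(272, 246) 1.5045298 [0.5278 0.1357 0.0713]
(402, 253) 1.4069408 [ 0.507  -0.21    0.1724]
(392, 250) 1.3965471 [ 0.5143 -0.1822  0.1829]
(395, 262) 1.4115521 [ 0.4836 -0.1925  0.1663]
```

View pics/crop0.png

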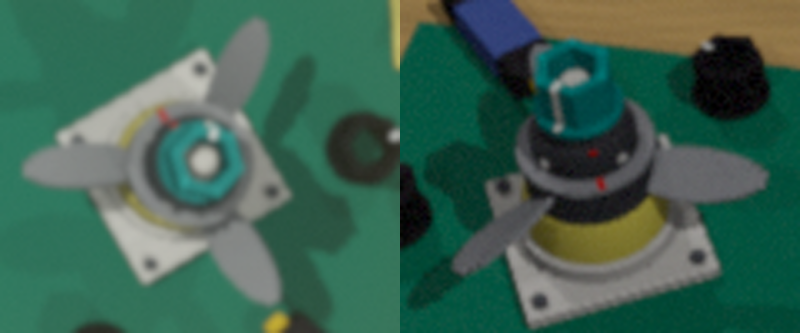

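Teal nut confirmed: it has the white mark on its flange, sits on the stud, and the red mark is below it. Next I'll take the wrist camera over it.

Request:
{"fn": "apply_moves", "kwargs": {"increments": [{"tx": -36.8, "ty": -31.2, "tz": -11}, {"tx": -36.8, "ty": -31.2, "tz": -11}, {"tx": -36.8, "ty": -31.2, "tz": -11}, {"tx": -36.8, "ty": -31.2, "tz": -11}, {"tx": -36.8, "ty": -31.2, "tz": -11}, {"tx": -36.8, "ty": -31.2, "tz": -11}, {"tx": -36.8, "ty": -31.2, "tz": -11}, {"tx": -36.8, "ty": -31.2, "tz": -11}, {"tx": -36.8, "ty": -31.2, "tz": -11}]}}

```text
invalid input at $.increments[0]: expected keys tx, ty, tz, wx, wy, wz, fingers
```

Request:
{"fn": "apply_moves", "kwargs": {"increments": [{"tx": -20.7, "ty": -40.3}, {"tx": -20.7, "ty": -40.3}, {"tx": -20.7, "ty": -40.3}, {"tx": -20.7, "ty": -40.3}, {"tx": -20.7, "ty": -40.3}, {"tx": -20.7, "ty": -40.3}, {"tx": -20.7, "ty": -40.3}, {"tx": -20.7, "ty": -40.3}, {"tx": -20.7, "ty": -40.3}, {"tx": -20.7, "ty": -40.3}]}}

```text
invalid input at $.increments[0]: expected keys tx, ty, tz, wx, wy, wz, fingers
```

Request:
{"fn": "apply_moves", "kwargs": {"increments": [{"wz": 7.7}, {"wz": 7.7}, {"wz": 7.7}, {"wz": 7.7}, {"wz": 7.7}, {"wz": 7.7}, {"wz": 7.7}, {}]}}

```text
invalid input at $.increments[0]: expected keys tx, ty, tz, wx, wy, wz, fingers
```

```bash
python3 - <<'E'
from h import *
st(); grab('wrist','w1')
E
```

```text
{'time_s': 0.15, 'position': [0.2394, 0.6306, 0.2219], 'orientation': [-179.9197, 0.0057, 159.2127], 'force': [0.0083, -0.0011, -0.6007], 'gripper_width': 1.0009, 'q': [-75.4065, 27.3643, 1.281, 89.1635, -0.6591, 63.5601, -4.7617]}
```

View pics/w1.png

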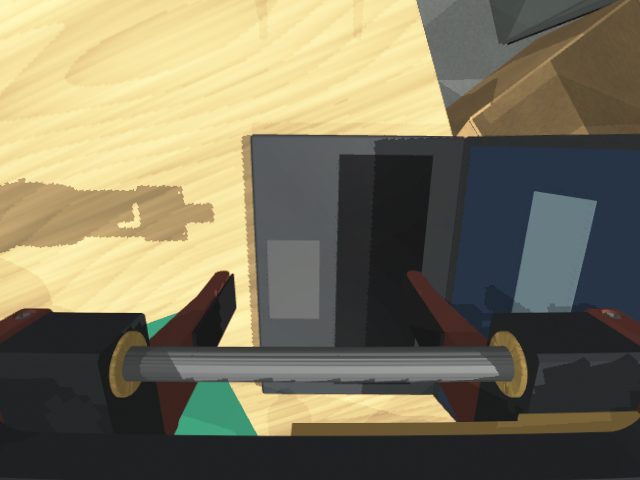

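All seven keys are needed in every row, so I'll repeat the moves with full rows. The arm has not moved.

Request:
{"fn": "apply_moves", "kwargs": {"increments": [{"tx": -36.8, "ty": -31.2, "tz": -11, "wx": 0, "wy": 0, "wz": 0, "fingers": 0}, {"tx": -36.8, "ty": -31.2, "tz": -11, "wx": 0, "wy": 0, "wz": 0, "fingers": 0}, {"tx": -36.8, "ty": -31.2, "tz": -11, "wx": 0, "wy": 0, "wz": 0, "fingers": 0}, {"tx": -36.8, "ty": -31.2, "tz": -11, "wx": 0, "wy": 0, "wz": 0, "fingers": 0}, {"tx": -36.8, "ty": -31.2, "tz": -11, "wx": 0, "wy": 0, "wz": 0, "fingers": 0}, {"tx": -36.8, "ty": -31.2, "tz": -11, "wx": 0, "wy": 0, "wz": 0, "fingers": 0}, {"tx": -36.8, "ty": -31.2, "tz": -11, "wx": 0, "wy": 0, "wz": 0, "fingers": 0}, {"tx": -36.8, "ty": -31.2, "tz": -11, "wx": 0, "wy": 0, "wz": 0, "fingers": 0}, {"tx": -36.8, "ty": -31.2, "tz": -11, "wx": 0, "wy": 0, "wz": 0, "fingers": 0}]}}

```text
time_s: 1.1
position: [0.4501, 0.249, 0.3222]
orientation: [180.0, -0.0, 159.2]
force: [0.2, 1.1, -0.5]
gripper_width: 0.997
```

Request:
{"fn": "apply_moves", "kwargs": {"increments": [{"tx": -20.7, "ty": -40.3, "tz": 0, "wx": 0, "wy": 0, "wz": 0, "fingers": 0}, {"tx": -20.7, "ty": -40.3, "tz": 0, "wx": 0, "wy": 0, "wz": 0, "fingers": 0}, {"tx": -20.7, "ty": -40.3, "tz": 0, "wx": 0, "wy": 0, "wz": 0, "fingers": 0}, {"tx": -20.7, "ty": -40.3, "tz": 0, "wx": 0, "wy": 0, "wz": 0, "fingers": 0}, {"tx": -20.7, "ty": -40.3, "tz": 0, "wx": 0, "wy": 0, "wz": 0, "fingers": 0}, {"tx": -20.7, "ty": -40.3, "tz": 0, "wx": 0, "wy": 0, "wz": 0, "fingers": 0}, {"tx": -20.7, "ty": -40.3, "tz": 0, "wx": 0, "wy": 0, "wz": 0, "fingers": 0}, {"tx": -20.7, "ty": -40.3, "tz": 0, "wx": 0, "wy": 0, "wz": 0, "fingers": 0}, {"tx": -20.7, "ty": -40.3, "tz": 0, "wx": 0, "wy": 0, "wz": 0, "fingers": 0}, {"tx": -20.7, "ty": -40.3, "tz": 0, "wx": 0, "wy": 0, "wz": 0, "fingers": 0}]}}

```text
time_s: 2.1
position: [0.4998, -0.2009, 0.3218]
orientation: [180.0, 0.0, 159.2]
force: [1.8, 0.6, 0.6]
gripper_width: 1.0
```

Request:
{"fn": "apply_moves", "kwargs": {"increments": [{"tx": 0, "ty": 0, "tz": 0, "wx": 0, "wy": 0, "wz": 7.7, "fingers": 0}, {"tx": 0, "ty": 0, "tz": 0, "wx": 0, "wy": 0, "wz": 7.7, "fingers": 0}, {"tx": 0, "ty": 0, "tz": 0, "wx": 0, "wy": 0, "wz": 7.7, "fingers": 0}, {"tx": 0, "ty": 0, "tz": 0, "wx": 0, "wy": 0, "wz": 7.7, "fingers": 0}, {"tx": 0, "ty": 0, "tz": 0, "wx": 0, "wy": 0, "wz": 7.7, "fingers": 0}, {"tx": 0, "ty": 0, "tz": 0, "wx": 0, "wy": 0, "wz": 7.7, "fingers": 0}, {"tx": 0, "ty": 0, "tz": 0, "wx": 0, "wy": 0, "wz": 7.7, "fingers": 0}, {"tx": 0, "ty": 0, "tz": 0, "wx": 0, "wy": 0, "wz": 0, "fingers": 0}]}}

```text
time_s: 2.9
position: [0.4999, -0.1991, 0.3215]
orientation: [-180.0, -0.0, 105.3]
force: [0.9, 0.3, -0.7]
gripper_width: 1.0
```

```bash
python3 - <<'E'
from h import *
st(); grab('wrist','w2')
E
```

```text
{'time_s': 2.9, 'position': [0.4999, -0.1991, 0.3215], 'orientation': [-179.9875, -0.0092, 105.2546], 'force': [0.894, 0.3113, -0.6791], 'gripper_width': 1.0005, 'q': [-21.7292, 10.9613, 43.3654, 102.7267, -8.0148, 69.4597, 39.1949]}
```

View pics/w2.png

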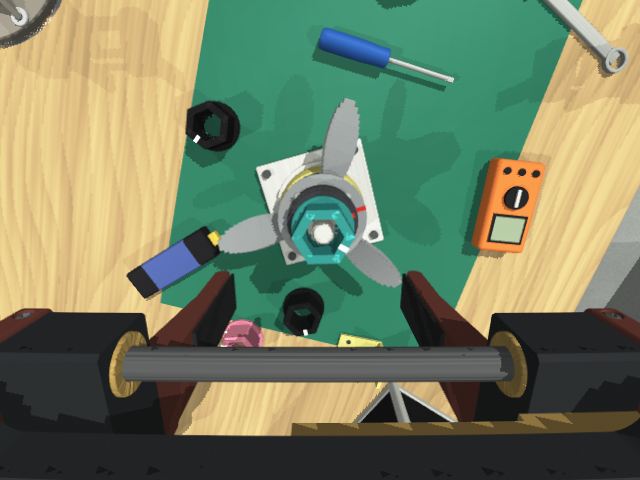

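```bash
cat > crop.py <<'E'
import sys,cv2
n,u0,v0,w,h,f,o=sys.argv[1],*map(int,sys.argv[2:7]),sys.argv[7]
im=cv2.imread(f'pics/{n}.png')[v0:v0+h,u0:u0+w]
cv2.imwrite(f'pics/{o}.png',cv2.resize(im,None,fx=f,fy=f,interpolation=cv2.INTER_CUBIC))
E
python3 crop.py w2 265 165 120 110 5 w2c
python3 - <<'E'
from h import *
z=np.load('pics/w2.npz'); p=z['p']; hsv=cv2.cvtColor(p,cv2.COLOR_RGB2HSV)
def blobs(m,z0,nm,box=(265,165,385,275)):
    k=np.zeros_like(m); k[box[1]:box[3],box[0]:box[2]]=255; m=m&k
    n,l,s,c=cv2.connectedComponentsWithStats(m)
    for i in range(1,n):
        if s[i,4]>4: print(nm,s[i],c[i].round(1),'depth pt',atdepth(z,*c[i],z['d'][int(round(c[i][1])),int(round(c[i][0]))]).round(4))
blobs(cv2.inRange(hsv,(0,150,80),(6,255,255))|cv2.inRange(hsv,(174,150,80),(180,255,255)),0,'red')
blobs(cv2.inRange(hsv,(0,0,190),(180,60,255)),0,'white')
blobs(cv2.inRange(hsv,(84,100,50),(98,255,255)),0,'teal')
for u,v in ((322,233),(330,215)): print(atdepth(z,u,v,z['d'][v,u]).round(4))
E
```

```text
red [356 206  10   6  36] [360.4 208.6] depth pt [ 0.5464 -0.1833  0.1045]
red [352 213   3   5  10] [353.2 214.7] depth pt [ 0.5367 -0.1883  0.128 ]
white [265 165  41  49 907] [279.  180.7] depth pt [ 0.4408 -0.1893  0.0136]
white [ 346  165   37   78 1075] [366.3 200.1] depth pt [ 0.5668 -0.1833  0.013 ]
white [348 194   2   3   5] [348.6 194.8] depth pt [ 0.5273 -0.1703  0.1152]
white [314 224  19  19 279] [322.9 233.2] depth pt [ 0.5067 -0.2057  0.1723]
white [338 244  12   9  63] [343.3 248.1] depth pt [ 0.5281 -0.2115  0.1842]
teal [ 291  196   64   69 2835] [322.1 229. ] depth pt [ 0.5049 -0.2021  0.1712]
[ 0.5058 -0.2056  0.1726]
[ 0.5073 -0.1842  0.1847]
```

View pics/w2c.png

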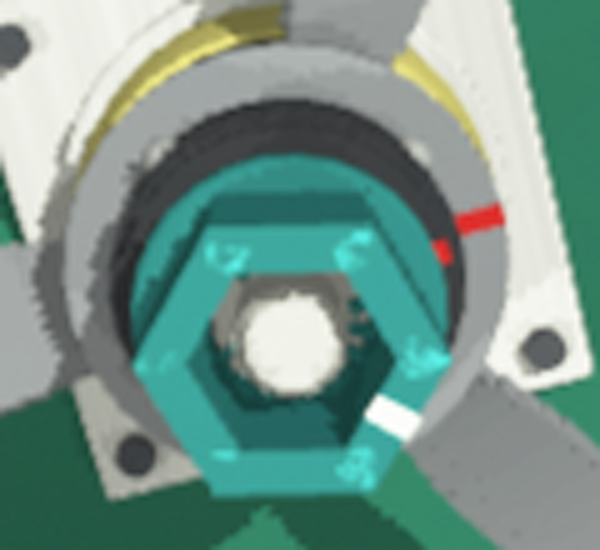

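```bash
python3 - <<'E'
from h import *
z=np.load('pics/w2.npz')
V=[(205,225),(365,225),(450,360),(370,493),(215,493),(138,360)]
P=np.array([onplane(z,265+(a-.5)/5+.0,165+(b-.5)/5,.1845) for a,b in V])
c=P.mean(0); print('c',c.round(4)); m=onplane(z,343.3,248.1,.1845); print('mark',m.round(4),np.degrees(np.arctan2(*(m-c)[1::-1])))
a=np.degrees(np.arctan2(P[:,1]-c[1],P[:,0]-c[0])); print(a.round(1),np.hypot(*(P-c)[:,:2].T).round(4), ((a+30)%60).round(1))
s=onplane(z,322.9,233.2,.172); print('stud',s.round(4))
for u,v,h in((353.2,214.7,.127),(360.4,208.6,.105)):
    r=onplane(z,u,v,h); print(r.round(4),np.degrees(np.arctan2(*(r-s)[1::-1])),np.hypot(*(r-s)[:2]))
E
```

```text
c [ 0.5068 -0.2062  0.1845]
mark [ 0.5281 -0.2114  0.1845] -13.894401521595533
[ 136.6   77.8   15.8  -44.4 -103.5 -165.3] [0.0302 0.0291 0.0297 0.0302 0.0297 0.0284] [46.6 47.8 45.8 45.6 46.5 44.7]
stud [ 0.5067 -0.2057  0.172 ]
[ 0.5369 -0.1884  0.127 ] 29.85208935605362 0.03472630556509622
[ 0.5463 -0.1833  0.105 ] 29.607392385874864 0.04547373654489359
```

Red mark at 29.7°, white mark at -13.8°, flange about 15.5 mm above the hub, and the stud axis at (0.5066, -0.2058). The hub rim radius comes out at 34.7 mm against 35 given. Next I'll align the jaws to the marked flat.

Request:
{"fn": "apply_moves", "kwargs": {"increments": [{"tx": 0, "ty": 0, "tz": 0, "wx": 0, "wy": 0, "wz": 7.25, "fingers": 0}, {"tx": 0, "ty": 0, "tz": 0, "wx": 0, "wy": 0, "wz": 7.25, "fingers": 0}, {"tx": 0, "ty": 0, "tz": 0, "wx": 0, "wy": 0, "wz": 7.25, "fingers": 0}, {"tx": 0, "ty": 0, "tz": 0, "wx": 0, "wy": 0, "wz": 7.25, "fingers": 0}, {"tx": -4.9, "ty": 8.1, "tz": 20, "wx": 0, "wy": 0, "wz": 0, "fingers": 0}, {"tx": 0, "ty": 0, "tz": 40, "wx": 0, "wy": 0, "wz": 0, "fingers": 0}, {"tx": 0, "ty": 0, "tz": 40, "wx": 0, "wy": 0, "wz": 0, "fingers": 0}, {"tx": 0, "ty": 0, "tz": 22, "wx": 0, "wy": 0, "wz": 0, "fingers": 0}, {"tx": 0, "ty": 0, "tz": 0, "wx": 0, "wy": 0, "wz": 0, "fingers": 0}]}}

```text
time_s: 3.85
position: [0.5047, -0.205, 0.1968]
orientation: [-179.7, 0.0, 76.5]
force: [0.3, -0.2, 0.6]
gripper_width: 1.001
```

```bash
python3 - <<'E'
from h import *
st(); grab('wrist','w3')
E
```

```text
{'time_s': 3.85, 'position': [0.5047, -0.205, 0.1968], 'orientation': [-179.6517, 0.0208, 76.4942], 'force': [0.2793, -0.1681, 0.6012], 'gripper_width': 1.0009, 'q': [-19.5645, 21.0359, 44.4848, 110.5647, -17.6229, 55.736, 19.6697]}
```

View pics/w3.png

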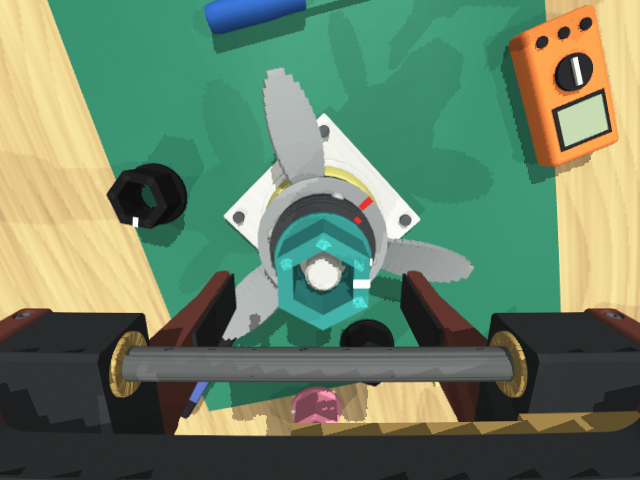

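```bash
python3 - <<'E'
from h import *
z=np.load('pics/w3.npz');p=z['p']; hsv=cv2.cvtColor(p,cv2.COLOR_RGB2HSV)
m=cv2.inRange(hsv,(0,0,190),(180,60,255))
n,l,s,c=cv2.connectedComponentsWithStats(m)
for i in range(1,n):
    if s[i,4]>20 and 290<c[i][0]<390 and 200<c[i][1]<330: print(s[i],c[i].round(1),onplane(z,*c[i],.172).round(4),onplane(z,*c[i],.1845).round(4))
for u,v in((280,262),(370,262),(280,305),(369,305),(323,244),(322,330)): print(onplane(z,u,v,.1845).round(4))
E
```

```text
[307 259  34  31 717] [322.4 274.2] [ 0.5067 -0.2057  0.172 ] [ 0.5078 -0.2007  0.1845]
[353 279  18  10 170] [361.2 283.4] [ 0.5282 -0.217   0.172 ] [ 0.5279 -0.2113  0.1845]
[ 0.4865 -0.1882  0.1845]
[ 0.5352 -0.1998  0.1845]
[ 0.4796 -0.2137  0.1845]
[ 0.5296 -0.2255  0.1845]
[ 0.5122 -0.1836  0.1845]
[ 0.4994 -0.2352  0.1845]
```

Request:
{"fn": "apply_moves", "kwargs": {"increments": [{"tx": 0, "ty": 0, "tz": 20, "wx": 0, "wy": 0, "wz": 0, "fingers": 0}, {"tx": 0, "ty": 0, "tz": 18, "wx": 0, "wy": 0, "wz": 0, "fingers": 0}, {"tx": 0, "ty": 0, "tz": 0, "wx": 0, "wy": 0, "wz": 0, "fingers": 0}, {"tx": 0, "ty": 0, "tz": 0, "wx": 0, "wy": 0, "wz": 0, "fingers": 0}]}}

```text
time_s: 4.3
position: [0.5076, -0.2064, 0.1632]
orientation: [179.9, -0.0, 76.4]
force: [0.3, -0.3, 0.3]
gripper_width: 0.997
```

Request:
{"fn": "apply_moves", "kwargs": {"increments": [{"tx": 0, "ty": 0, "tz": 10, "wx": 0, "wy": 0, "wz": 0, "fingers": 0}, {"tx": 0, "ty": -1, "tz": 0, "wx": 0, "wy": 0, "wz": 0, "fingers": 255}, {"tx": 0, "ty": 0, "tz": 0, "wx": 0, "wy": 0, "wz": 0, "fingers": 255}, {"tx": 0, "ty": 0, "tz": 0, "wx": 0, "wy": 0, "wz": 0, "fingers": 255}, {"tx": 0, "ty": 0, "tz": 0, "wx": 0, "wy": 0, "wz": 0, "fingers": 255}, {"tx": 0, "ty": 0, "tz": 0, "wx": 0, "wy": 0, "wz": 0, "fingers": 255}, {"tx": 0, "ty": 0, "tz": 0, "wx": 0, "wy": 0, "wz": 0, "fingers": 255}, {"tx": 0, "ty": 0, "tz": 0, "wx": 0, "wy": 0, "wz": 0, "fingers": 255}], "newtons": 15}}

```text
time_s: 5.1
position: [0.5061, -0.2058, 0.1519]
orientation: [180.0, 0.0, 76.3]
force: [0.7, -0.8, 1.9]
gripper_width: 0.588
```

```bash
python3 - <<'E'
from h import *
st(); grab('wrist','w4')
E
```

```text
{'time_s': 5.1, 'position': [0.5061, -0.2058, 0.1519], 'orientation': [179.9576, 0.0062, 76.3109], 'force': [0.6518, -0.7739, 1.9446], 'gripper_width': 0.5878, 'q': [-17.214, 24.511, 42.1832, 112.9283, -21.2137, 50.3453, 22.5038]}
```

View pics/w4.png

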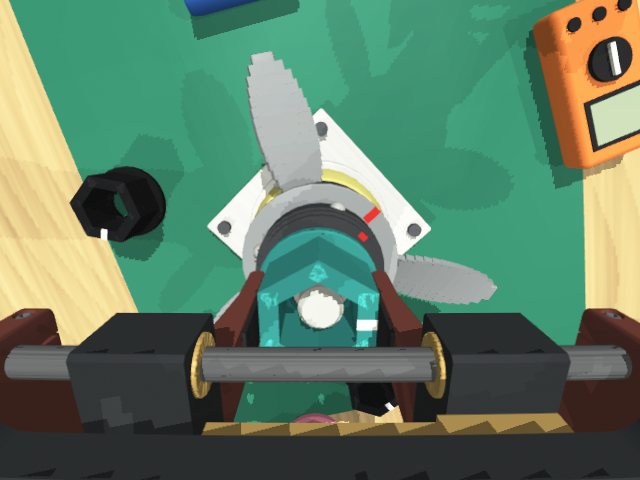

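Gripped at 51.7 mm, which matches the 52 mm flats. Turning counter-clockwise 57°.

Request:
{"fn": "apply_moves", "kwargs": {"increments": [{"tx": 0, "ty": 0, "tz": 0, "wx": 0, "wy": 0, "wz": -6.3, "fingers": 255}, {"tx": 0, "ty": 0, "tz": 0, "wx": 0, "wy": 0, "wz": -6.3, "fingers": 255}, {"tx": 0, "ty": 0, "tz": 0, "wx": 0, "wy": 0, "wz": -6.3, "fingers": 255}, {"tx": 0, "ty": 0, "tz": 0, "wx": 0, "wy": 0, "wz": -6.3, "fingers": 255}, {"tx": 0, "ty": 0, "tz": 0, "wx": 0, "wy": 0, "wz": -6.3, "fingers": 255}, {"tx": 0, "ty": 0, "tz": 0, "wx": 0, "wy": 0, "wz": -6.3, "fingers": 255}, {"tx": 0, "ty": 0, "tz": 0, "wx": 0, "wy": 0, "wz": -6.3, "fingers": 255}, {"tx": 0, "ty": 0, "tz": 0, "wx": 0, "wy": 0, "wz": -6.3, "fingers": 255}, {"tx": 0, "ty": 0, "tz": 0, "wx": 0, "wy": 0, "wz": -6.6, "fingers": 255}, {"tx": 0, "ty": 0, "tz": 0, "wx": 0, "wy": 0, "wz": 0, "fingers": 255}]}}

```text
time_s: 6.15
position: [0.5056, -0.2058, 0.1515]
orientation: [180.0, -0.0, 133.4]
force: [1.4, 0.1, -0.4]
gripper_width: 0.589
```

```bash
python3 - <<'E'
from h import *
st(); grab('wrist','w5')
E
```

```text
{'time_s': 6.15, 'position': [0.5056, -0.2058, 0.1515], 'orientation': [179.9947, -0.0145, 133.3556], 'force': [1.4488, 0.0728, -0.4412], 'gripper_width': 0.5895, 'q': [-6.5597, 21.5473, 27.7799, 112.3573, -13.0953, 49.1446, 71.5538]}
```

View pics/w5.png

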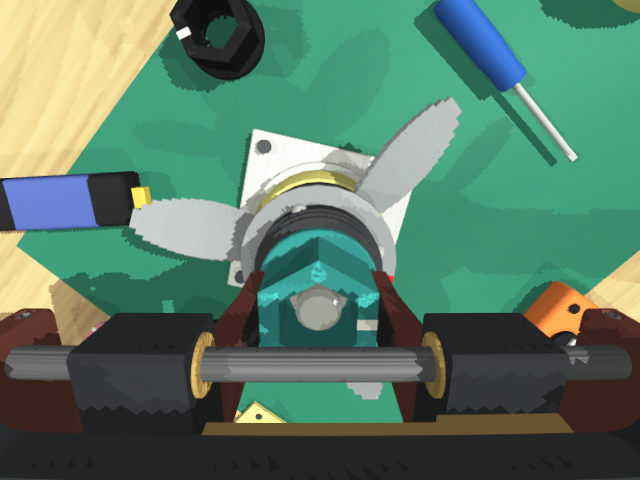

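White mark is now about 13.7° past the red one. Releasing so the nut can drop.

Request:
{"fn": "apply_moves", "kwargs": {"increments": [{"tx": 0, "ty": 0, "tz": 0, "wx": 0, "wy": 0, "wz": 0, "fingers": 30}, {"tx": 0, "ty": 0, "tz": 0, "wx": 0, "wy": 0, "wz": 0, "fingers": 30}, {"tx": 0, "ty": 0, "tz": 0, "wx": 0, "wy": 0, "wz": 0, "fingers": 30}, {"tx": 0, "ty": 0, "tz": 0, "wx": 0, "wy": 0, "wz": 0, "fingers": 30}, {"tx": 0, "ty": 0, "tz": 0, "wx": 0, "wy": 0, "wz": 0, "fingers": 30}, {"tx": 0, "ty": 0, "tz": 0, "wx": 0, "wy": 0, "wz": 0, "fingers": 30}]}}

```text
time_s: 6.8
position: [0.5058, -0.2056, 0.1516]
orientation: [180.0, -0.0, 133.3]
force: [0.2, -0.4, -0.3]
gripper_width: 0.88
```

```bash
python3 - <<'E'
from h import *
st(); p,d,ci=grab('wrist','w6')
for u,v in((265,305),(275,330),(318,275),(367,305),(360,330),(290,290),(350,290)): print((u,v),atdepth(ci,u,v,d[v,u]).round(4))
E
```

```text
{'time_s': 6.8, 'position': [0.5058, -0.2056, 0.1516], 'orientation': [179.9989, -0.0027, 133.3025], 'force': [0.1605, -0.3899, -0.338], 'gripper_width': 0.8802, 'q': [-6.6303, 21.5569, 27.839, 112.3424, -13.1129, 49.1538, 71.494]}
(265, 305) [ 0.4847 -0.217   0.179 ]
(275, 330) [ 0.4966 -0.2241  0.1778]
(318, 275) [ 0.4918 -0.1901  0.1798]
(367, 305) [ 0.5175 -0.1856  0.1797]
(360, 330) [ 0.5246 -0.1968  0.1789]
(290, 290) [ 0.4956 -0.2162  0.1481]
(350, 290) [ 0.5074 -0.186   0.1783]
```

View pics/w6.png

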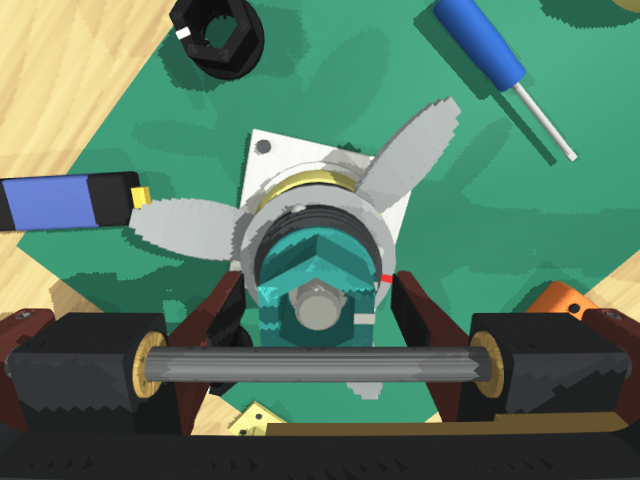

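It dropped about 5.5 mm: the top is now at 0.179, so the flange is about 9.7 mm above the hub. I'll lower onto it and regrip.

Request:
{"fn": "apply_moves", "kwargs": {"increments": [{"tx": 0, "ty": 0, "tz": 5.5, "wx": 0, "wy": 0, "wz": 0, "fingers": 30}, {"tx": 0, "ty": 0, "tz": 0, "wx": 0, "wy": 0, "wz": 0, "fingers": 255}, {"tx": 0, "ty": 0, "tz": 0, "wx": 0, "wy": 0, "wz": 0, "fingers": 255}, {"tx": 0, "ty": 0, "tz": 0, "wx": 0, "wy": 0, "wz": 0, "fingers": 255}, {"tx": 0, "ty": 0, "tz": 0, "wx": 0, "wy": 0, "wz": 0, "fingers": 255}, {"tx": 0, "ty": 0, "tz": 0, "wx": 0, "wy": 0, "wz": 0, "fingers": 255}, {"tx": 0, "ty": 0, "tz": 0, "wx": 0, "wy": 0, "wz": 0, "fingers": 255}, {"tx": 0, "ty": 0, "tz": 0, "wx": 0, "wy": 0, "wz": 0, "fingers": 255}], "newtons": 25}}

```text
time_s: 7.65
position: [0.5058, -0.2057, 0.1462]
orientation: [180.0, 0.0, 133.3]
force: [0.7, -0.5, -0.2]
gripper_width: 0.59
```

Request:
{"fn": "apply_moves", "kwargs": {"increments": [{"tx": 0, "ty": 0, "tz": 0.5, "wx": 0, "wy": 0, "wz": 6, "fingers": 255}, {"tx": 0, "ty": 0, "tz": 0.5, "wx": 0, "wy": 0, "wz": 6, "fingers": 255}, {"tx": 0, "ty": 0, "tz": 0.5, "wx": 0, "wy": 0, "wz": 6, "fingers": 255}, {"tx": 0, "ty": 0, "tz": 0.5, "wx": 0, "wy": 0, "wz": 6, "fingers": 255}, {"tx": 0, "ty": 0, "tz": 0.5, "wx": 0, "wy": 0, "wz": 6, "fingers": 255}, {"tx": 0, "ty": 0, "tz": 0.5, "wx": 0, "wy": 0, "wz": 6, "fingers": 255}]}}

```text
time_s: 8.25
position: [0.5059, -0.2054, 0.1433]
orientation: [180.0, -0.0, 97.1]
force: [-0.9, 1.0, 1.4]
gripper_width: 0.593
```

```bash
python3 - <<'E'
from h import *
s=st(); print(s['wrist_torque'])
E
```

```text
{'time_s': 8.25, 'position': [0.5059, -0.2054, 0.1433], 'orientation': [179.9834, -0.0237, 97.0806], 'force': [-0.8929, 1.0094, 1.3735], 'gripper_width': 0.5933, 'q': [-12.9997, 23.8704, 36.4221, 113.1148, -18.6556, 48.819, 40.6225]}
[0.08484362 0.13228614 0.00130035]
```

Low forces and it's running freely. Continuing.

Request:
{"fn": "apply_moves", "kwargs": {"increments": [{"tx": 0, "ty": 0, "tz": 0.5, "wx": 0, "wy": 0, "wz": 6, "fingers": 255}, {"tx": 0, "ty": 0, "tz": 0.5, "wx": 0, "wy": 0, "wz": 6, "fingers": 255}, {"tx": 0, "ty": 0, "tz": 0.5, "wx": 0, "wy": 0, "wz": 6, "fingers": 255}, {"tx": 0, "ty": 0, "tz": 0.5, "wx": 0, "wy": 0, "wz": 6, "fingers": 255}, {"tx": 0, "ty": 0, "tz": 0.5, "wx": 0, "wy": 0, "wz": 6, "fingers": 255}, {"tx": 0, "ty": 0, "tz": 0.5, "wx": 0, "wy": 0, "wz": 6, "fingers": 255}, {"tx": 0, "ty": 0, "tz": 0.5, "wx": 0, "wy": 0, "wz": 6, "fingers": 255}]}}

```text
time_s: 8.95
position: [0.5066, -0.2055, 0.1399]
orientation: [179.9, -0.0, 55.1]
force: [1.8, 0.6, -0.2]
gripper_width: 0.593
```

Request:
{"fn": "apply_moves", "kwargs": {"increments": [{"tx": 0, "ty": 0, "tz": 0.5, "wx": 0, "wy": 0, "wz": 6, "fingers": 255}, {"tx": 0, "ty": 0, "tz": 0.5, "wx": 0, "wy": 0, "wz": 6, "fingers": 255}, {"tx": 0, "ty": 0, "tz": 0.5, "wx": 0, "wy": 0, "wz": 6, "fingers": 255}, {"tx": 0, "ty": 0, "tz": 0.5, "wx": 0, "wy": 0, "wz": 6, "fingers": 255}, {"tx": 0, "ty": 0, "tz": 0, "wx": 0, "wy": 0, "wz": 0, "fingers": 255}]}}

```text
time_s: 9.45
position: [0.5069, -0.2059, 0.1379]
orientation: [179.9, -0.0, 31.3]
force: [3.4, -0.7, 0.1]
gripper_width: 0.593
```

```bash
python3 - <<'E'
from h import *
s=st(); print(s['wrist_torque']); p,d,ci=grab('wrist','w7')
for u,v in((265,305),(275,330),(318,275),(367,305),(360,330),(318,310),(350,290)): print((u,v),atdepth(ci,u,v,d[v,u]).round(4))
E
```

```text
{'time_s': 9.45, 'position': [0.5069, -0.2059, 0.1379], 'orientation': [179.8898, -0.0351, 31.2864], 'force': [3.4117, -0.6725, 0.0844], 'gripper_width': 0.593, 'q': [-24.383, 30.105, 53.3972, 113.9091, -31.0301, 51.2737, -13.1696]}
[-0.23897104 -0.4891075  -0.0690032 ]
(265, 305) [ 0.5014 -0.1815  0.1698]
(275, 330) [ 0.4935 -0.191   0.1707]
(318, 275) [ 0.5255 -0.1936  0.1709]
(367, 305) [ 0.5251 -0.2182  0.1721]
(360, 330) [ 0.5122 -0.2235  0.1691]
(318, 310) [ 0.5119 -0.2019  0.1712]
(350, 290) [ 0.5266 -0.2087  0.1706]
```

View pics/w7.png

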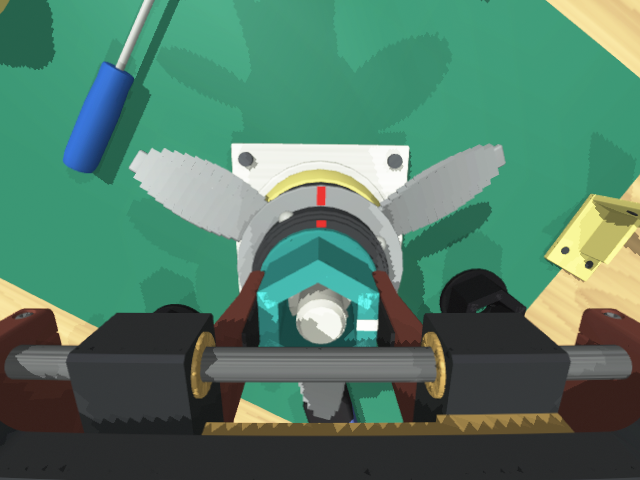

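Request:
{"fn": "apply_moves", "kwargs": {"increments": [{"tx": 0, "ty": 0, "tz": 0.4, "wx": 0, "wy": 0, "wz": 4, "fingers": 255}, {"tx": 0, "ty": 0, "tz": 0.4, "wx": 0, "wy": 0, "wz": 4, "fingers": 255}, {"tx": 0, "ty": 0, "tz": 0, "wx": 0, "wy": 0, "wz": 0, "fingers": 255}]}}

```text
time_s: 9.8
position: [0.5069, -0.2059, 0.1373]
orientation: [179.9, -0.1, 23.4]
force: [3.8, -1.8, 0.8]
gripper_width: 0.593
```

```bash
python3 - <<'E'
from h import *
s=st(); print(s['wrist_torque'])
E
```

```text
{'time_s': 9.8, 'position': [0.5069, -0.2059, 0.1373], 'orientation': [179.9104, -0.0852, 23.4307], 'force': [3.8262, -1.8482, 0.8107], 'gripper_width': 0.5935, 'q': [-25.5309, 31.1317, 55.3859, 113.9949, -32.7721, 51.834, -19.346]}
[-0.27757982 -0.78867302 -0.0598217 ]
```

Request:
{"fn": "apply_moves", "kwargs": {"increments": [{"tx": 0, "ty": 0, "tz": 0.3, "wx": 0, "wy": 0, "wz": 4, "fingers": 255}, {"tx": 0, "ty": 0, "tz": 0.3, "wx": 0, "wy": 0, "wz": 3, "fingers": 255}, {"tx": 0, "ty": 0, "tz": 0, "wx": 0, "wy": 0, "wz": 0, "fingers": 255}]}}

```text
time_s: 10.1
position: [0.507, -0.206, 0.137]
orientation: [179.9, -0.1, 16.5]
force: [4.2, -0.7, 3.8]
gripper_width: 0.591
```

```bash
python3 - <<'E'
from h import *
s=st(); print(s['wrist_torque']); p,d,ci=grab('wrist','w8')
for u,v in((265,305),(275,330),(318,275),(367,305),(360,330),(318,310),(350,290)): print((u,v),atdepth(ci,u,v,d[v,u]).round(4))
E
```

```text
{'time_s': 10.1, 'position': [0.507, -0.206, 0.137], 'orientation': [179.9278, -0.112, 16.4596], 'force': [4.2004, -0.7461, 3.7718], 'gripper_width': 0.5907, 'q': [-26.5305, 32.1032, 57.1802, 114.0491, -34.3304, 52.4246, -24.8114]}
[-0.14268342 -0.72566289 -0.13359427]
(265, 305) [ 0.5076 -0.1811  0.1687]
(275, 330) [ 0.4974 -0.1883  0.1694]
(318, 275) [ 0.5278 -0.199   0.1698]
(367, 305) [ 0.5203 -0.2233  0.1692]
(360, 330) [ 0.5083 -0.224   0.17  ]
(318, 310) [ 0.513  -0.2034  0.171 ]
(350, 290) [ 0.5248 -0.2141  0.1689]
```

View pics/w8.png

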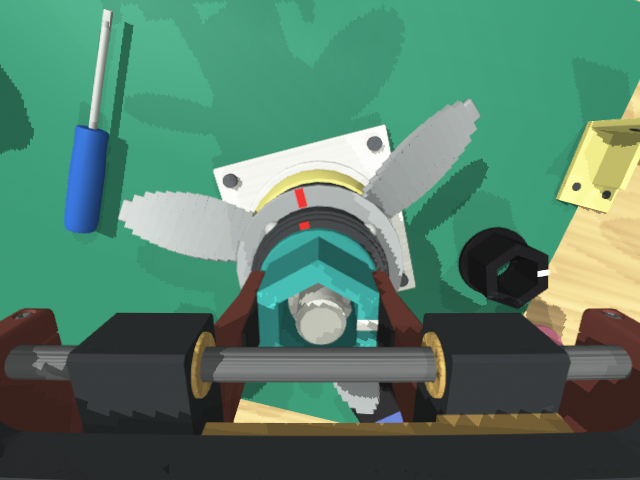

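Request:
{"fn": "apply_moves", "kwargs": {"increments": [{"tx": 0, "ty": 0, "tz": 0.2, "wx": 0, "wy": 0, "wz": 3, "fingers": 255}, {"tx": 0, "ty": 0, "tz": 0.1, "wx": 0, "wy": 0, "wz": 2, "fingers": 255}, {"tx": 0, "ty": 0, "tz": 0, "wx": 0, "wy": 0, "wz": 0, "fingers": 255}]}}

```text
time_s: 10.45
position: [0.5071, -0.2061, 0.1369]
orientation: [179.9, -0.1, 11.4]
force: [3.0, -0.9, 7.3]
gripper_width: 0.592
```

```bash
python3 - <<'E'
from h import *
s=st(); print(s['wrist_torque'])
E
```

```text
{'time_s': 10.45, 'position': [0.5071, -0.2061, 0.1369], 'orientation': [179.9398, -0.1356, 11.4478], 'force': [3.0359, -0.9066, 7.3009], 'gripper_width': 0.5918, 'q': [-27.2266, 32.8215, 58.465, 114.0824, -35.4513, 52.8885, -28.7425]}
[ 0.02661004 -0.67777465 -0.08186238]
```

Request:
{"fn": "apply_moves", "kwargs": {"increments": [{"tx": 0, "ty": 0, "tz": 0, "wx": 0, "wy": 0, "wz": 3, "fingers": 255}, {"tx": 0, "ty": 0, "tz": 0, "wx": 0, "wy": 0, "wz": 2, "fingers": 255}, {"tx": 0, "ty": 0, "tz": 0, "wx": 0, "wy": 0, "wz": 0, "fingers": 255}]}}

```text
time_s: 10.75
position: [0.5072, -0.2062, 0.1368]
orientation: [179.9, -0.1, 6.5]
force: [4.9, -2.3, 4.9]
gripper_width: 0.588
```

```bash
python3 - <<'E'
from h import *
s=st(); print(s['wrist_torque']); p,d,ci=grab('wrist','w9')
E
```

```text
{'time_s': 10.75, 'position': [0.5072, -0.2062, 0.1368], 'orientation': [179.9312, -0.1475, 6.451], 'force': [4.9402, -2.2506, 4.9055], 'gripper_width': 0.5884, 'q': [-27.915, 33.5784, 59.7452, 114.1155, -36.5689, 53.3681, -32.673]}
[-0.05799865 -0.8494923  -0.00749586]
```

View pics/w9.png

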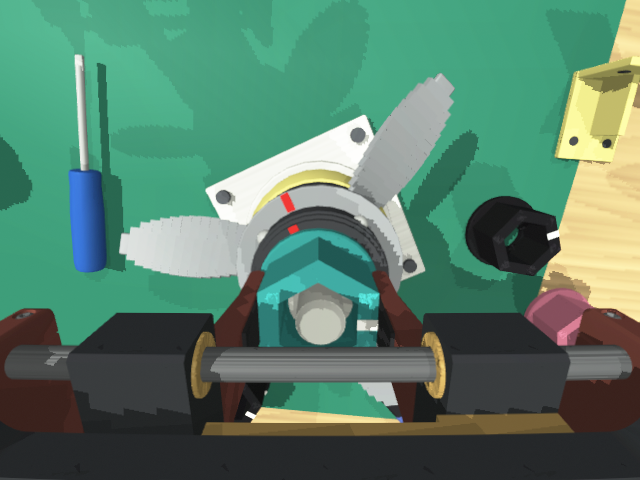

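Request:
{"fn": "apply_moves", "kwargs": {"increments": [{"tx": 0, "ty": 0, "tz": 0, "wx": 0, "wy": 0, "wz": 0, "fingers": 0}, {"tx": 0, "ty": 0, "tz": 0, "wx": 0, "wy": 0, "wz": 0, "fingers": 0}, {"tx": 0, "ty": 0, "tz": 0, "wx": 0, "wy": 0, "wz": 0, "fingers": 0}, {"tx": 0, "ty": 0, "tz": 0, "wx": 0, "wy": 0, "wz": 0, "fingers": 0}, {"tx": 0, "ty": 0, "tz": -20, "wx": 0, "wy": 0, "wz": 0, "fingers": 0}, {"tx": 0, "ty": 0, "tz": -40, "wx": 0, "wy": 0, "wz": 0, "fingers": 0}, {"tx": 0, "ty": 0, "tz": -40, "wx": 0, "wy": 0, "wz": 0, "fingers": 0}, {"tx": 0, "ty": 0, "tz": 0, "wx": 0, "wy": 0, "wz": 0, "fingers": 0}, {"tx": 0, "ty": 0, "tz": 0, "wx": 0, "wy": 0, "wz": 0, "fingers": 0}]}}

```text
time_s: 11.7
position: [0.5059, -0.2055, 0.2362]
orientation: [-180.0, -0.1, 6.4]
force: [1.1, -0.0, -0.3]
gripper_width: 1.002
```

```bash
python3 - <<'E'
from h import *
st(); p,d,ci=grab('wrist','w10'); hsv=cv2.cvtColor(p,cv2.COLOR_RGB2HSV)
v,u=np.nonzero(cv2.inRange(hsv,(84,90,50),(98,255,255)))
P=np.array([atdepth(ci,a,b,d[b,a]) for a,b in zip(u,v) if d[b,a]>0])
k=(abs(P[:,0]-.507)<.045)&(abs(P[:,1]+.206)<.045)
P=P[k]; print(len(P)); h,e=np.histogram(P[:,2],np.arange(.12,.195,.001))
print([(round(a,3),n) for a,n in zip(e,h) if n>20])
T=P[(P[:,2]>.166)&(P[:,2]<.175)]; print('top',np.median(T,0),T.mean(0))
A=np.c_[T[:,:2]-T[:,:2].mean(0),np.ones(len(T))]; print('tilt',np.linalg.lstsq(A,T[:,2],rcond=None)[0])
E
```

```text
{'time_s': 11.7, 'position': [0.5059, -0.2055, 0.2362], 'orientation': [-179.9788, -0.0625, 6.3521], 'force': [1.0589, -0.0089, -0.3209], 'gripper_width': 1.0019, 'q': [-34.9227, 27.1089, 68.4801, 108.8817, -28.3435, 63.4755, -38.9357]}
4346
[(np.float64(0.131), np.int64(51)), (np.float64(0.132), np.int64(236)), (np.float64(0.133), np.int64(368)), (np.float64(0.134), np.int64(109)), (np.float64(0.135), np.int64(22)), (np.float64(0.141), np.int64(23)), (np.float64(0.143), np.int64(27)), (np.float64(0.144), np.int64(30)), (np.float64(0.145), np.int64(27)), (np.float64(0.146), np.int64(32)), (np.float64(0.147), np.int64(25)), (np.float64(0.148), np.int64(34)), (np.float64(0.149), np.int64(34)), (np.float64(0.15), np.int64(31)), (np.float64(0.151), np.int64(37)), (np.float64(0.152), np.int64(47)), (np.float64(0.153), np.int64(41)), (np.float64(0.154), np.int64(35)), (np.float64(0.155), np.int64(36)), (np.float64(0.156), np.int64(44)), (np.float64(0.157), np.int64(39)), (np.float64(0.158), np.int64(47)), (np.float64(0.159), np.int64(46)), (np.float64(0.16), np.int64(48)), (np.float64(0.161), np.int64(48)), (np.float64(0.162), np.int64(35)), (np.float64(0.163), np.int64(56)), (np.float64(0.164), np.int64(41)), (np.float64(0.165), np.int64(50)), (np.float64(0.166), np.int64(48)), (np.float64(0.167), np.int64(99)), (np.float64(0.168), np.int64(693)), (np.float64(0.169), np.int64(1331)), (np.float64(0.17), np.int64(304))]
top [ 0.50755135 -0.20404916  0.16926889] [ 0.50706933 -0.20448538  0.16920845]
tilt [-1.65804067e-04  5.47895560e-04  1.69208453e-01]
```

View pics/w10.png

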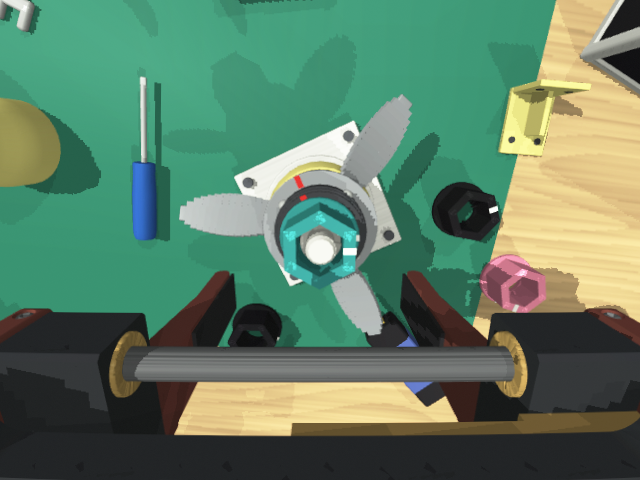

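Nut is home: its top is at 0.1692 against 0.169 expected, and it is level. Next I'll look at the spinner.

Request:
{"fn": "apply_moves", "kwargs": {"increments": [{"tx": 0, "ty": 0, "tz": -4, "wx": 0, "wy": 0, "wz": -8.4, "fingers": 0}, {"tx": 0, "ty": 0, "tz": -4, "wx": 0, "wy": 0, "wz": -8.4, "fingers": 0}, {"tx": 0, "ty": 0, "tz": -4, "wx": 0, "wy": 0, "wz": -8.4, "fingers": 0}, {"tx": 0, "ty": 0, "tz": 0, "wx": 0, "wy": 0, "wz": -8.4, "fingers": 0}, {"tx": 0, "ty": 0, "tz": 0, "wx": 0, "wy": 0, "wz": -8.4, "fingers": 0}, {"tx": 0, "ty": 0, "tz": 0, "wx": 0, "wy": 0, "wz": -8.4, "fingers": 0}, {"tx": 0, "ty": 0, "tz": 0, "wx": 0, "wy": 0, "wz": -8.4, "fingers": 0}, {"tx": 0, "ty": 0, "tz": 0, "wx": 0, "wy": 0, "wz": -8.4, "fingers": 0}, {"tx": 0, "ty": 0, "tz": 0, "wx": 0, "wy": 0, "wz": -8.4, "fingers": 0}, {"tx": 0, "ty": 0, "tz": 0, "wx": 0, "wy": 0, "wz": -8.4, "fingers": 0}]}}

```text
time_s: 12.75
position: [0.5047, -0.205, 0.2462]
orientation: [-179.8, -0.1, 90.7]
force: [0.3, -1.0, -0.0]
gripper_width: 1.0
```

Request:
{"fn": "apply_moves", "kwargs": {"increments": [{"tx": 40, "ty": 4, "tz": 0, "wx": 0, "wy": 0, "wz": 0, "fingers": 0}, {"tx": 40, "ty": 4, "tz": 0, "wx": 0, "wy": 0, "wz": 0, "fingers": 0}, {"tx": 40, "ty": 4, "tz": 0, "wx": 0, "wy": 0, "wz": 0, "fingers": 0}, {"tx": 40, "ty": 4, "tz": 0, "wx": 0, "wy": 0, "wz": 0, "fingers": 0}, {"tx": 40, "ty": 4, "tz": 0, "wx": 0, "wy": 0, "wz": 0, "fingers": 0}, {"tx": 40, "ty": 4, "tz": 0, "wx": 0, "wy": 0, "wz": 0, "fingers": 0}, {"tx": 40, "ty": 4, "tz": 0, "wx": 0, "wy": 0, "wz": 0, "fingers": 0}, {"tx": 40, "ty": 4, "tz": 0, "wx": 0, "wy": 0, "wz": 0, "fingers": 0}, {"tx": 25, "ty": 2, "tz": 0, "wx": 0, "wy": 0, "wz": 0, "fingers": 0}, {"tx": 0, "ty": 0, "tz": 0, "wx": 0, "wy": 0, "wz": 0, "fingers": 0}]}}

```text
time_s: 13.75
position: [0.5365, 0.1443, 0.2458]
orientation: [-179.8, 0.0, 90.7]
force: [0.6, 0.1, 0.0]
gripper_width: 0.999
```

```bash
python3 - <<'E'
from h import *
st(); p,d,ci=grab('wrist','w11'); hsv=cv2.cvtColor(p,cv2.COLOR_RGB2HSV)
v,u=np.nonzero(cv2.inRange(hsv,(22,70,40),(36,255,255)))
P=np.array([atdepth(ci,a,b,d[b,a]) for a,b in zip(u,v) if d[b,a]>0])
P=P[(np.hypot(P[:,0]-.54,P[:,1]-.142)<.08)&(P[:,2]>.01)]
print(len(P),P.max(0),P.min(0))
for lo,hi in((.1,.106),(.09,.098),(.08,.09),(.03,.06)):
    Q=P[(P[:,2]>lo)&(P[:,2]<hi)]
    A=np.c_[2*Q[:,:2],np.ones(len(Q))]
    x=np.linalg.lstsq(A,(Q[:,:2]**2).sum(1),rcond=None)[0]; print(lo,len(Q),x[:2].round(4),np.sqrt(x[2]+x[:2]@x[:2]).round(4),Q.mean(0).round(4))
E
```

```text
{'time_s': 13.75, 'position': [0.5365, 0.1443, 0.2458], 'orientation': [-179.8065, 0.0268, 90.7329], 'force': [0.6325, 0.1442, 0.0111], 'gripper_width': 0.9994, 'q': [-53.5228, 17.4067, 39.9429, 106.0291, -12.6783, 61.2537, -7.9502]}
5482 [0.60316239 0.19846072 0.36003799] [0.49036478 0.10864412 0.01015447]
0.1 1279 [0.5442 0.1521] 0.0135 [0.5442 0.1524 0.1036]
0.09 59 [0.5443 0.1514] 0.0199 [0.5417 0.1662 0.0951]
0.08 58 [0.5442 0.1512] 0.0201 [0.5424 0.1683 0.0851]
0.03 1081 [0.5442 0.1524] 0.0424 [0.5423 0.1736 0.0486]
```

View pics/w11.png

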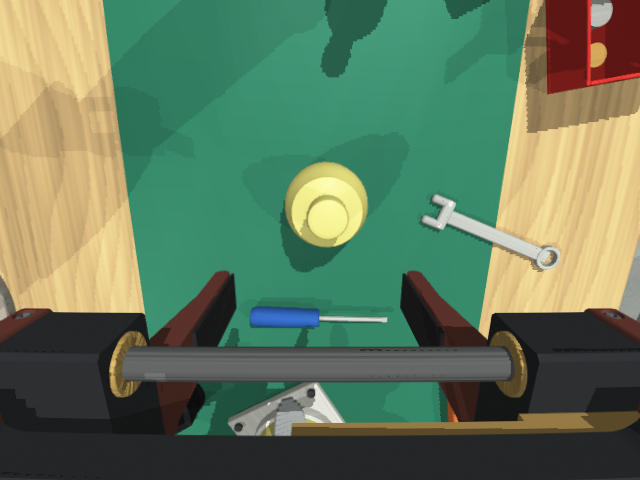

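Spinner axis at (0.5442, 0.1520), top at about 0.104, nose radius 20 mm, all as given. Descending on it.

Request:
{"fn": "apply_moves", "kwargs": {"increments": [{"tx": 7.6, "ty": 7.8, "tz": 20, "wx": 0, "wy": 0, "wz": 0, "fingers": 0}, {"tx": 0, "ty": 0, "tz": 40, "wx": 0, "wy": 0, "wz": 0, "fingers": 0}, {"tx": 0, "ty": 0, "tz": 40, "wx": 0, "wy": 0, "wz": 0, "fingers": 0}, {"tx": 0, "ty": 0, "tz": 25, "wx": 0, "wy": 0, "wz": 0, "fingers": 0}, {"tx": 0, "ty": 0, "tz": 10, "wx": 0, "wy": 0, "wz": 0, "fingers": 0}, {"tx": 0, "ty": 0, "tz": 0, "wx": 0, "wy": 0, "wz": 0, "fingers": 0}, {"tx": 0, "ty": 0, "tz": 0, "wx": 0, "wy": 0, "wz": 0, "fingers": 0}]}}

```text
time_s: 14.5
position: [0.5464, 0.1464, 0.1139]
orientation: [179.9, -0.0, 90.2]
force: [0.1, 0.7, -0.5]
gripper_width: 1.0
```

```bash
python3 - <<'E'
from h import *
st(); p,d,ci=grab('wrist','w12'); hsv=cv2.cvtColor(p,cv2.COLOR_RGB2HSV)
v,u=np.nonzero(cv2.inRange(hsv,(22,70,40),(36,255,255)))
P=np.array([atdepth(ci,a,b,d[b,a]) for a,b in zip(u,v) if d[b,a]>0])
P=P[(np.hypot(P[:,0]-.54,P[:,1]-.142)<.08)&(P[:,2]>.01)]
for lo,hi in((.1,.106),(.08,.097),(.03,.06)):
    Q=P[(P[:,2]>lo)&(P[:,2]<hi)]
    A=np.c_[2*Q[:,:2],np.ones(len(Q))]
    x=np.linalg.lstsq(A,(Q[:,:2]**2).sum(1),rcond=None)[0]; print(lo,len(Q),x[:2].round(4),np.sqrt(x[2]+x[:2]@x[:2]).round(4),Q.mean(0).round(4),Q.max(0).round(4),Q.min(0).round(4))
E
```

```text
{'time_s': 14.5, 'position': [0.5464, 0.1464, 0.1139], 'orientation': [179.9379, -0.0111, 90.2443], 'force': [0.0546, 0.6752, -0.4772], 'gripper_width': 0.9996, 'q': [-47.8669, 28.0652, 34.7455, 111.7277, -21.6323, 46.6402, -0.94]}
0.1 3414 [0.5444 0.1525] 0.0134 [0.5444 0.1531 0.1037] [0.5638 0.171  0.106 ] [0.5253 0.1329 0.1   ]
0.08 428 [0.5444 0.1512] 0.0199 [0.5448 0.1682 0.0887] [0.5637 0.1715 0.097 ] [0.5256 0.1567 0.08  ]
0.03 2421 [0.5446 0.1537] 0.0416 [0.5454 0.1825 0.0484] [0.5902 0.1986 0.06  ] [0.4998 0.1319 0.03  ]
```

View pics/w12.png

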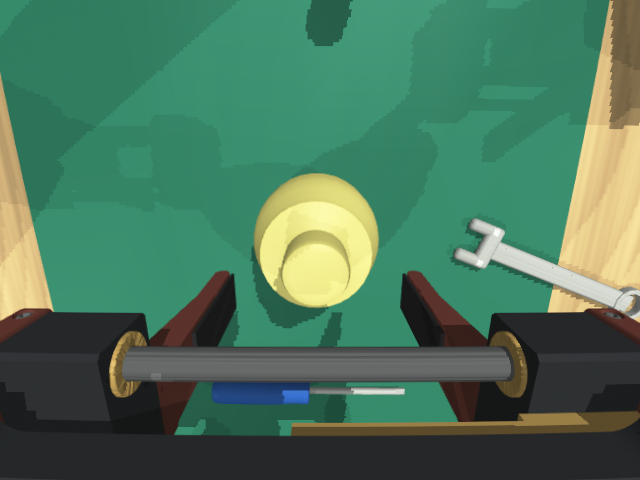

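Request:
{"fn": "apply_moves", "kwargs": {"increments": [{"tx": 5.6, "ty": -2, "tz": 10, "wx": 0, "wy": 0, "wz": 0, "fingers": 0}, {"tx": 0, "ty": 0, "tz": 12, "wx": 0, "wy": 0, "wz": 0, "fingers": 0}, {"tx": 0, "ty": 0, "tz": 0, "wx": 0, "wy": 0, "wz": 0, "fingers": 0}, {"tx": 0, "ty": 0, "tz": 0, "wx": 0, "wy": 0, "wz": 0, "fingers": 0}, {"tx": 0, "ty": 0, "tz": 0, "wx": 0, "wy": 0, "wz": 0, "fingers": 0}]}}

```text
time_s: 15.05
position: [0.5438, 0.1526, 0.0911]
orientation: [180.0, 0.0, 90.3]
force: [0.7, -0.5, -0.3]
gripper_width: 1.001
```

Request:
{"fn": "apply_moves", "kwargs": {"increments": [{"tx": -0.6, "ty": 0.6, "tz": 10, "wx": 0, "wy": 0, "wz": 0, "fingers": 0}, {"tx": 0, "ty": 0, "tz": 0, "wx": 0, "wy": 0, "wz": 0, "fingers": 0}, {"tx": 0, "ty": 0, "tz": 0, "wx": 0, "wy": 0, "wz": 0, "fingers": 0}]}}

```text
time_s: 15.35
position: [0.544, 0.152, 0.0806]
orientation: [-180.0, 0.0, 90.3]
force: [0.5, -0.6, -0.8]
gripper_width: 1.002
```

Request:
{"fn": "apply_moves", "kwargs": {"increments": [{"tx": 0, "ty": 0, "tz": 0, "wx": 0, "wy": 0, "wz": 0, "fingers": 255}, {"tx": 0, "ty": 0, "tz": 0, "wx": 0, "wy": 0, "wz": 0, "fingers": 255}, {"tx": 0, "ty": 0, "tz": 0, "wx": 0, "wy": 0, "wz": 0, "fingers": 255}, {"tx": 0, "ty": 0, "tz": 0, "wx": 0, "wy": 0, "wz": 0, "fingers": 255}, {"tx": 0, "ty": 0, "tz": 0, "wx": 0, "wy": 0, "wz": 0, "fingers": 255}, {"tx": 0, "ty": 0, "tz": 0, "wx": 0, "wy": 0, "wz": 0, "fingers": 255}, {"tx": 0, "ty": 0, "tz": 0, "wx": 0, "wy": 0, "wz": 0, "fingers": 255}, {"tx": 0, "ty": 0, "tz": 0, "wx": 0, "wy": 0, "wz": 0, "fingers": 255}], "newtons": 45}}

```text
time_s: 16.15
position: [0.5443, 0.1522, 0.081]
orientation: [180.0, -0.0, 90.3]
force: [0.7, 0.7, -0.3]
gripper_width: 0.448
```

```bash
cat > cap.py <<'E'
from h import *
import sys
s=st(); p,d,ci=grab('wrist',sys.argv[1]); hsv=cv2.cvtColor(p,cv2.COLOR_RGB2HSV)
x0,y0,z0=s['position']; rim=float(sys.argv[2])  # rim height
v,u=np.nonzero(cv2.inRange(hsv,(22,70,40),(36,255,255)))
P=np.array([atdepth(ci,a,b,d[b,a]) for a,b in zip(u,v) if d[b,a]>0]); P=P-[x0,y0,rim]
P=P[np.hypot(P[:,0],P[:,1])<.06]
for lo,hi in((.099,.108),(.078,.097),(.028,.068),(.03,.05)):
    Q=P[(P[:,2]>lo)&(P[:,2]<hi)]
    if len(Q)<20: print(lo,len(Q)); continue
    A=np.c_[2*Q[:,:2],np.ones(len(Q))]
    x=np.linalg.lstsq(A,(Q[:,:2]**2).sum(1),rcond=None)[0]; print(lo,len(Q),(x[:2]*1e3).round(2),(np.sqrt(x[2]+x[:2]@x[:2])*1e3).round(2),'ext',(Q.max(0)*1e3).round(1),(Q.min(0)*1e3).round(1))
E
python3 cap.py w13 0
```

```text
{'time_s': 16.15, 'position': [0.5443, 0.1522, 0.081], 'orientation': [179.9889, -0.0025, 90.3135], 'force': [0.6669, 0.7246, -0.3048], 'gripper_width': 0.448, 'q': [-46.8311, 30.7572, 32.7564, 112.8053, -23.8681, 43.1412, 0.3099]}
0.099 4923 [-0.54  0.93] 13.62 ext [ 28.1  19.2 107.4] [-29.  -19.2  99. ]
0.078 977 [-1.04 -3.52] 22.52 ext [28.1 19.4 97. ] [-29.   -8.5  78.1]
0.028 4471 [-0.21  2.83] 39.45 ext [45.4 46.8 68. ] [-44.4 -12.5  28. ]
0.03 1764 [-0.24  0.67] 43.93 ext [45.4 46.6 50. ] [-44.4  -6.3  30. ]
```

View pics/w13.png

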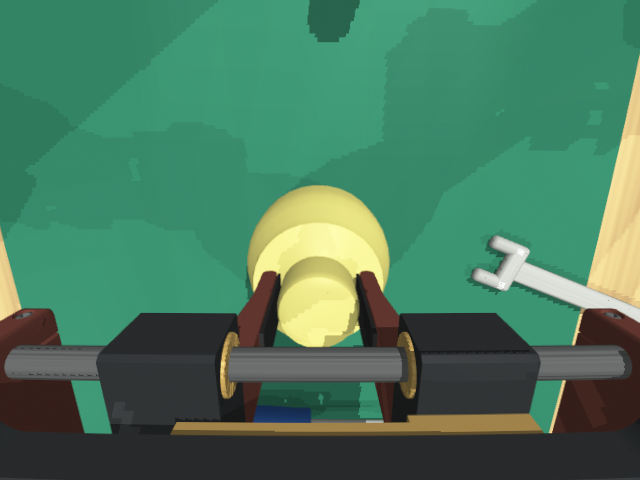

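Spinner gripped at 39.4 mm and centred on the TCP within about 0.3 mm. Lifting and carrying it over.

Request:
{"fn": "apply_moves", "kwargs": {"increments": [{"tx": 0, "ty": 0, "tz": -10, "wx": 0, "wy": 0, "wz": 0, "fingers": 255}, {"tx": 0, "ty": 0, "tz": -30, "wx": 0, "wy": 0, "wz": 0, "fingers": 255}, {"tx": 0, "ty": 0, "tz": -40, "wx": 0, "wy": 0, "wz": 0, "fingers": 255}, {"tx": 0, "ty": 0, "tz": -40, "wx": 0, "wy": 0, "wz": 0, "fingers": 255}, {"tx": 0, "ty": 0, "tz": -40, "wx": 0, "wy": 0, "wz": 0, "fingers": 255}, {"tx": 0, "ty": 0, "tz": -30, "wx": 0, "wy": 0, "wz": 0, "fingers": 255}, {"tx": 0, "ty": 0, "tz": -10, "wx": 0, "wy": 0, "wz": 0, "fingers": 255}, {"tx": 0, "ty": 0, "tz": 0, "wx": 0, "wy": 0, "wz": 0, "fingers": 255}]}}

```text
time_s: 17.0
position: [0.5446, 0.1523, 0.282]
orientation: [179.9, -0.1, 90.3]
force: [-0.6, -0.1, -2.6]
gripper_width: 0.446
```

Request:
{"fn": "apply_moves", "kwargs": {"increments": [{"tx": -20, "ty": -2.2, "tz": 0, "wx": 0, "wy": 0, "wz": 0, "fingers": 255}, {"tx": -40, "ty": -4.4, "tz": 0, "wx": 0, "wy": 0, "wz": 0, "fingers": 255}, {"tx": -40, "ty": -4.4, "tz": 0, "wx": 0, "wy": 0, "wz": 0, "fingers": 255}, {"tx": -40, "ty": -4.4, "tz": 0, "wx": 0, "wy": 0, "wz": 0, "fingers": 255}, {"tx": -40, "ty": -4.4, "tz": 0, "wx": 0, "wy": 0, "wz": 0, "fingers": 255}, {"tx": -40, "ty": -4.4, "tz": 0, "wx": 0, "wy": 0, "wz": 0, "fingers": 255}, {"tx": -40, "ty": -4.4, "tz": 0, "wx": 0, "wy": 0, "wz": 0, "fingers": 255}, {"tx": -40, "ty": -4.4, "tz": 0, "wx": 0, "wy": 0, "wz": 0, "fingers": 255}, {"tx": -38, "ty": -4.4, "tz": 0, "wx": 0, "wy": 0, "wz": 0, "fingers": 255}, {"tx": -20, "ty": -2.2, "tz": 0, "wx": 0, "wy": 0, "wz": 0, "fingers": 255}]}}

```text
time_s: 18.0
position: [0.5032, -0.2106, 0.2792]
orientation: [-179.8, 0.1, 90.0]
force: [-0.0, -0.5, -1.2]
gripper_width: 0.447
```

Request:
{"fn": "apply_moves", "kwargs": {"increments": [{"tx": 0, "ty": 0, "tz": 0, "wx": 0, "wy": 0, "wz": 0, "fingers": 255}, {"tx": 0, "ty": 0, "tz": 0, "wx": 0, "wy": 0, "wz": 0, "fingers": 255}, {"tx": 0, "ty": 0, "tz": 0, "wx": 0, "wy": 0, "wz": 0, "fingers": 255}]}}

```text
time_s: 18.3
position: [0.5062, -0.2048, 0.2799]
orientation: [-179.9, -0.0, 90.4]
force: [0.7, 1.0, -1.1]
gripper_width: 0.45
```

```bash
python3 cap.py w14 0.2; python3 - <<'E'
from h import *
grab('scene','s14')
E
python3 crop.py s14 170 100 200 180 4 s14c
```

```text
{'time_s': 18.3, 'position': [0.5062, -0.2048, 0.2799], 'orientation': [-179.8887, -0.0463, 90.3956], 'force': [0.7389, 1.0391, -1.1269], 'gripper_width': 0.4497, 'q': [-24.895, 15.793, 49.8201, 105.2167, -13.2426, 65.1584, 29.9026]}
0.099 4746 [-0.44  0.61] 13.43 ext [ 28.2  18.9 105.3] [-28.9 -19.1  99. ]
0.078 997 [-0.97 -3.44] 22.45 ext [28.  19.4 97. ] [-29.1  -8.7  78. ]
0.028 4558 [-0.2  2.8] 39.34 ext [46.1 47.  68. ] [-44.8 -12.6  28. ]
0.03 1852 [-0.28  0.65] 43.8 ext [46.1 46.7 50. ] [-44.8 -12.6  30. ]
```

View pics/s14c.png

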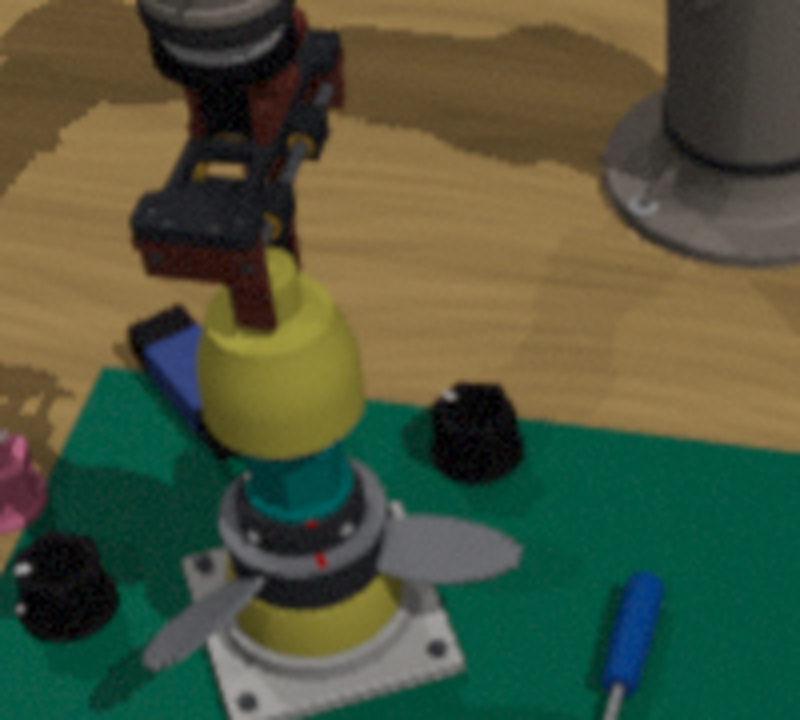

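View pics/w14.png

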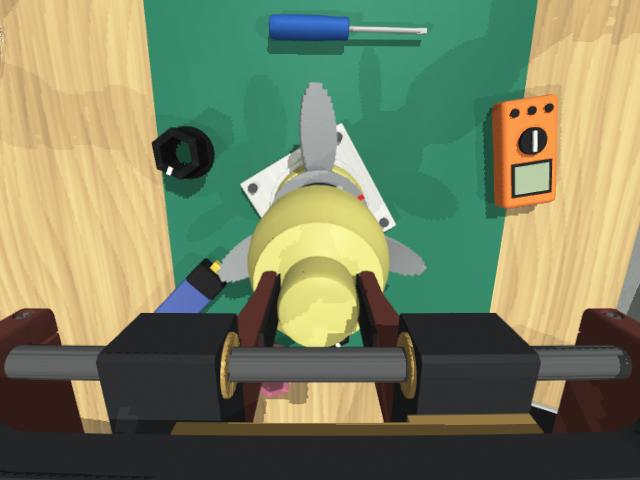

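Request:
{"fn": "apply_moves", "kwargs": {"increments": [{"tx": -1.0, "ty": 0.6, "tz": 10, "wx": 0, "wy": 0, "wz": 0, "fingers": 255}, {"tx": 0, "ty": 0, "tz": 20, "wx": 0, "wy": 0, "wz": 0, "fingers": 255}, {"tx": 0, "ty": 0, "tz": 20, "wx": 0, "wy": 0, "wz": 0, "fingers": 255}, {"tx": 0, "ty": 0, "tz": 10, "wx": 0, "wy": 0, "wz": 0, "fingers": 255}, {"tx": 0, "ty": 0, "tz": 0, "wx": 0, "wy": 0, "wz": 0, "fingers": 255}, {"tx": 0, "ty": 0, "tz": 0, "wx": 0, "wy": 0, "wz": 0, "fingers": 255}, {"tx": 0, "ty": 0, "tz": 0, "wx": 0, "wy": 0, "wz": 0, "fingers": 255}]}}

```text
time_s: 19.1
position: [0.5078, -0.2073, 0.2218]
orientation: [179.9, 0.0, 90.3]
force: [-0.1, 0.8, -1.2]
gripper_width: 0.441
```

Request:
{"fn": "apply_moves", "kwargs": {"increments": [{"tx": 1.2, "ty": -0.9, "tz": 5, "wx": 0, "wy": 0, "wz": 0, "fingers": 255}, {"tx": 0, "ty": 0, "tz": 2, "wx": 0, "wy": 0, "wz": 0, "fingers": 255}, {"tx": 0, "ty": 0, "tz": 0, "wx": 0, "wy": 0, "wz": 0, "fingers": 255}, {"tx": 0, "ty": 0, "tz": 0, "wx": 0, "wy": 0, "wz": 0, "fingers": 255}]}}

```text
time_s: 19.5
position: [0.5063, -0.2058, 0.214]
orientation: [180.0, -0.0, 90.3]
force: [-0.6, 0.6, -1.5]
gripper_width: 0.444
```

Request:
{"fn": "apply_moves", "kwargs": {"increments": [{"tx": 0, "ty": 0.4, "tz": 2, "wx": 0, "wy": 0, "wz": 0, "fingers": 255}, {"tx": 0, "ty": 0, "tz": 2, "wx": 0, "wy": 0, "wz": 0, "fingers": 255}, {"tx": 0, "ty": 0, "tz": 2, "wx": 0, "wy": 0, "wz": 0, "fingers": 255}, {"tx": 0, "ty": 0, "tz": 2, "wx": 0, "wy": 0, "wz": 0, "fingers": 255}, {"tx": 0, "ty": 0, "tz": 1, "wx": 0, "wy": 0, "wz": 0, "fingers": 255}]}}

```text
time_s: 20.0
position: [0.5065, -0.2058, 0.2046]
orientation: [-180.0, -0.0, 90.3]
force: [1.0, 0.1, -1.7]
gripper_width: 0.452
```

No contact so far, with the rim now past the hub top (rim at about 0.124). Continuing down to the bead stop.

Request:
{"fn": "apply_moves", "kwargs": {"increments": [{"tx": 0, "ty": 0, "tz": 2, "wx": 0, "wy": 0, "wz": 0, "fingers": 255}, {"tx": 0, "ty": 0, "tz": 2, "wx": 0, "wy": 0, "wz": 0, "fingers": 255}, {"tx": 0, "ty": 0, "tz": 2, "wx": 0, "wy": 0, "wz": 0, "fingers": 255}, {"tx": 0, "ty": 0, "tz": 1, "wx": 0, "wy": 0, "wz": 0, "fingers": 255}]}}

```text
time_s: 20.4
position: [0.5066, -0.2058, 0.1977]
orientation: [-180.0, -0.0, 90.3]
force: [0.2, 0.6, -1.4]
gripper_width: 0.447
```

Request:
{"fn": "apply_moves", "kwargs": {"increments": [{"tx": 0, "ty": 0, "tz": 1, "wx": 0, "wy": 0, "wz": 0, "fingers": 255}, {"tx": 0, "ty": 0, "tz": 1, "wx": 0, "wy": 0, "wz": 0, "fingers": 255}, {"tx": 0, "ty": 0, "tz": 0.5, "wx": 0, "wy": 0, "wz": 0, "fingers": 255}]}}

```text
time_s: 20.7
position: [0.5067, -0.2059, 0.1954]
orientation: [180.0, -0.0, 90.3]
force: [0.6, -0.8, 0.1]
gripper_width: 0.446
```

Request:
{"fn": "apply_moves", "kwargs": {"increments": [{"tx": 0, "ty": 0, "tz": 0.5, "wx": 0, "wy": 0, "wz": 0, "fingers": 255}, {"tx": 0, "ty": 0, "tz": 0.5, "wx": 0, "wy": 0, "wz": 0, "fingers": 255}]}}

```text
time_s: 20.9
position: [0.5069, -0.2061, 0.195]
orientation: [180.0, 0.0, 90.3]
force: [-2.1, 0.1, 6.0]
gripper_width: 0.452
```

Contact with the balls at the expected height, 6 N. Pushing in small steps.

Request:
{"fn": "apply_moves", "kwargs": {"increments": [{"tx": 0, "ty": 0, "tz": 0.5, "wx": 0, "wy": 0, "wz": 0, "fingers": 255}, {"tx": 0, "ty": 0, "tz": 0, "wx": 0, "wy": 0, "wz": 0, "fingers": 255}]}}

```text
time_s: 21.1
position: [0.507, -0.2062, 0.1947]
orientation: [179.9, 0.0, 90.3]
force: [-1.5, -0.8, 5.8]
gripper_width: 0.441
```

Request:
{"fn": "apply_moves", "kwargs": {"increments": [{"tx": 0, "ty": 0, "tz": 0.4, "wx": 0, "wy": 0, "wz": 0, "fingers": 255}, {"tx": 0, "ty": 0, "tz": 0, "wx": 0, "wy": 0, "wz": 0, "fingers": 255}]}}

```text
time_s: 21.3
position: [0.5071, -0.2063, 0.1946]
orientation: [179.9, -0.0, 90.3]
force: [-2.7, 0.2, 9.1]
gripper_width: 0.447
```

Request:
{"fn": "apply_moves", "kwargs": {"increments": [{"tx": 0, "ty": 0, "tz": 0.5, "wx": 0, "wy": 0, "wz": 0, "fingers": 255}, {"tx": 0, "ty": 0, "tz": 0, "wx": 0, "wy": 0, "wz": 0, "fingers": 255}]}}

```text
time_s: 21.5
position: [0.5072, -0.2064, 0.1943]
orientation: [179.9, -0.0, 90.3]
force: [-2.2, 1.4, 9.0]
gripper_width: 0.451
```

Request:
{"fn": "apply_moves", "kwargs": {"increments": [{"tx": 0, "ty": 0, "tz": 0.5, "wx": 0, "wy": 0, "wz": 0, "fingers": 255}, {"tx": 0, "ty": 0, "tz": 0, "wx": 0, "wy": 0, "wz": 0, "fingers": 255}]}}

```text
time_s: 21.7
position: [0.5074, -0.2065, 0.1939]
orientation: [179.9, 0.0, 90.3]
force: [-2.6, 0.8, 10.7]
gripper_width: 0.449
```

Request:
{"fn": "apply_moves", "kwargs": {"increments": [{"tx": 0, "ty": 0, "tz": 0.6, "wx": 0, "wy": 0, "wz": 0, "fingers": 255}, {"tx": 0, "ty": 0, "tz": 0, "wx": 0, "wy": 0, "wz": 0, "fingers": 255}]}}

```text
time_s: 21.9
position: [0.5074, -0.2064, 0.1933]
orientation: [179.9, 0.0, 90.3]
force: [-2.0, 0.7, 10.6]
gripper_width: 0.448
```

Request:
{"fn": "apply_moves", "kwargs": {"increments": [{"tx": 0, "ty": 0, "tz": 0.6, "wx": 0, "wy": 0, "wz": 0, "fingers": 255}, {"tx": 0, "ty": 0, "tz": 0, "wx": 0, "wy": 0, "wz": 0, "fingers": 255}]}}

```text
time_s: 22.1
position: [0.5074, -0.2064, 0.1926]
orientation: [179.9, 0.0, 90.3]
force: [-2.3, 0.2, 9.0]
gripper_width: 0.448
```

Request:
{"fn": "apply_moves", "kwargs": {"increments": [{"tx": 0, "ty": 0, "tz": 0.6, "wx": 0, "wy": 0, "wz": 0, "fingers": 255}, {"tx": 0, "ty": 0, "tz": 0, "wx": 0, "wy": 0, "wz": 0, "fingers": 255}]}}

```text
time_s: 22.3
position: [0.5074, -0.2062, 0.1919]
orientation: [179.9, -0.0, 90.3]
force: [-1.2, 1.8, 6.9]
gripper_width: 0.453
```

```bash
python3 cap.py w15 0.112
```

```text
{'time_s': 22.3, 'position': [0.5074, -0.2062, 0.1919], 'orientation': [179.895, -0.0015, 90.3005], 'force': [-1.233, 1.7853, 6.9078], 'gripper_width': 0.4525, 'q': [-20.7127, 22.0514, 46.4071, 110.8558, -19.4332, 55.0331, 35.223]}
0.099 4743 [-0.54  0.59] 13.44 ext [ 28.   18.9 106. ] [-29.  -19.3  99. ]
0.078 1021 [-1.03 -3.23] 22.35 ext [28.1 19.4 97. ] [-29.1  -8.4  78. ]
0.028 4605 [-0.2   3.27] 39.27 ext [45.4 47.6 68. ] [-44.2 -28.9  28. ]
0.03 1847 [-0.2   1.16] 43.71 ext [45.4 46.8 50. ] [-44.2 -10.1  30. ]
```

View pics/w15.png

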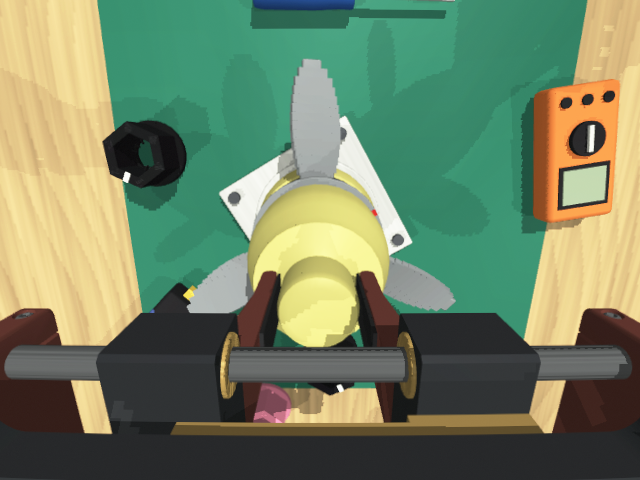

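The cap hasn't slipped in the grip (same pixels as before), and the force is falling as the bead passes over the balls. Continuing towards flush, which should be at TCP z about 0.186.

Request:
{"fn": "apply_moves", "kwargs": {"increments": [{"tx": 0, "ty": 0, "tz": 1, "wx": 0, "wy": 0, "wz": 0, "fingers": 255}, {"tx": 0, "ty": 0, "tz": 0, "wx": 0, "wy": 0, "wz": 0, "fingers": 255}]}}

```text
time_s: 22.55
position: [0.5072, -0.206, 0.1904]
orientation: [179.9, -0.0, 90.3]
force: [-0.6, 0.7, 3.9]
gripper_width: 0.449
```

Request:
{"fn": "apply_moves", "kwargs": {"increments": [{"tx": 0, "ty": 0, "tz": 1, "wx": 0, "wy": 0, "wz": 0, "fingers": 255}, {"tx": 0, "ty": 0, "tz": 0, "wx": 0, "wy": 0, "wz": 0, "fingers": 255}]}}

```text
time_s: 22.75
position: [0.5069, -0.2057, 0.1887]
orientation: [180.0, -0.0, 90.3]
force: [0.3, -0.8, 0.2]
gripper_width: 0.447
```

Request:
{"fn": "apply_moves", "kwargs": {"increments": [{"tx": 0, "ty": 0, "tz": 0.8, "wx": 0, "wy": 0, "wz": 0, "fingers": 255}, {"tx": 0, "ty": 0, "tz": 0, "wx": 0, "wy": 0, "wz": 0, "fingers": 255}]}}

```text
time_s: 22.95
position: [0.5067, -0.2055, 0.1874]
orientation: [-180.0, -0.0, 90.3]
force: [1.4, 0.4, -3.3]
gripper_width: 0.448
```

Request:
{"fn": "apply_moves", "kwargs": {"increments": [{"tx": 0, "ty": 0, "tz": 0.8, "wx": 0, "wy": 0, "wz": 0, "fingers": 255}, {"tx": 0, "ty": 0, "tz": 0, "wx": 0, "wy": 0, "wz": 0, "fingers": 255}]}}

```text
time_s: 23.15
position: [0.5065, -0.2055, 0.1866]
orientation: [-180.0, -0.0, 90.3]
force: [1.6, 0.4, -5.5]
gripper_width: 0.448
```

Request:
{"fn": "apply_moves", "kwargs": {"increments": [{"tx": 0, "ty": 0, "tz": 0.6, "wx": 0, "wy": 0, "wz": 0, "fingers": 255}, {"tx": 0, "ty": 0, "tz": 0, "wx": 0, "wy": 0, "wz": 0, "fingers": 255}]}}

```text
time_s: 23.35
position: [0.5065, -0.2057, 0.1863]
orientation: [-180.0, -0.0, 90.3]
force: [1.9, 1.0, -4.4]
gripper_width: 0.451
```

Request:
{"fn": "apply_moves", "kwargs": {"increments": [{"tx": 0, "ty": 0, "tz": 0.5, "wx": 0, "wy": 0, "wz": 0, "fingers": 255}, {"tx": 0, "ty": 0, "tz": 0, "wx": 0, "wy": 0, "wz": 0, "fingers": 255}]}}

```text
time_s: 23.55
position: [0.5066, -0.2056, 0.1861]
orientation: [-180.0, -0.0, 90.3]
force: [0.8, 0.9, -1.4]
gripper_width: 0.45
```

Seated at TCP z 0.186: it has stopped moving and the force is back to the cap's own weight. Letting go and backing off.

Request:
{"fn": "apply_moves", "kwargs": {"increments": [{"tx": 0, "ty": 0, "tz": 0, "wx": 0, "wy": 0, "wz": 0, "fingers": 0}, {"tx": 0, "ty": 0, "tz": 0, "wx": 0, "wy": 0, "wz": 0, "fingers": 0}, {"tx": 0, "ty": 0, "tz": 0, "wx": 0, "wy": 0, "wz": 0, "fingers": 0}, {"tx": 0, "ty": 0, "tz": 0, "wx": 0, "wy": 0, "wz": 0, "fingers": 0}, {"tx": 0, "ty": 0, "tz": 0, "wx": 0, "wy": 0, "wz": 0, "fingers": 0}, {"tx": 0, "ty": 0, "tz": -20, "wx": 0, "wy": 0, "wz": 0, "fingers": 0}, {"tx": 0, "ty": 0, "tz": -40, "wx": 0, "wy": 0, "wz": 0, "fingers": 0}, {"tx": 0, "ty": 0, "tz": -40, "wx": 0, "wy": 0, "wz": 0, "fingers": 0}, {"tx": 0, "ty": 0, "tz": 0, "wx": 0, "wy": 0, "wz": 0, "fingers": 0}, {"tx": 0, "ty": 0, "tz": 0, "wx": 0, "wy": 0, "wz": 0, "fingers": 0}]}}

```text
time_s: 24.55
position: [0.507, -0.2059, 0.2866]
orientation: [179.9, -0.0, 90.3]
force: [-0.2, 0.4, -0.6]
gripper_width: 1.0
```

```bash
python3 cap.py w16 0.105; python3 - <<'E'
from h import *
grab('scene','s16')
z=np.load('pics/w16.npz'); v,u=np.nonzero(cv2.inRange(cv2.cvtColor(z['p'],cv2.COLOR_RGB2HSV),(22,70,40),(36,255,255)))
P=np.array([atdepth(z,a,b,z['d'][b,a]) for a,b in zip(u,v)]); P=P[np.hypot(P[:,0]-.5067,P[:,1]+.2057)<.06]
T=P[(P[:,2]>.2)&(P[:,2]<.215)&(np.hypot(P[:,0]-.5067,P[:,1]+.2057)<.012)]; A=np.c_[T[:,:2]-[.5067,-.2057],np.ones(len(T))]
print('top plane',np.linalg.lstsq(A,T[:,2],rcond=None)[0].round(4),len(T))
E
python3 crop.py s16 170 130 200 150 4 s16c
```

```text
{'time_s': 24.55, 'position': [0.507, -0.2059, 0.2866], 'orientation': [179.8937, -0.0145, 90.3285], 'force': [-0.1728, 0.3743, -0.5596], 'gripper_width': 0.9996, 'q': [-25.2854, 15.4525, 50.3344, 104.7269, -13.0636, 65.7411, 29.7644]}
0.099 1959 [-0.77  1.03] 13.61 ext [ 18.5  19.5 106.5] [-19.9 -18.1  99. ]
0.078 227 [-0.78 -0.3 ] 19.96 ext [18.1 19.9 97. ] [-19.5   6.3  78. ]
0.028 2077 [-0.64  1.94] 40.86 ext [45.3 47.3 68. ] [-45.7 -24.2  28. ]
0.03 823 [-0.67  0.92] 44.34 ext [45.3 47.3 50. ] [-45.7 -23.9  30. ]
top plane [-0.0016  0.0071  0.2093] 761
```

View pics/s16c.png

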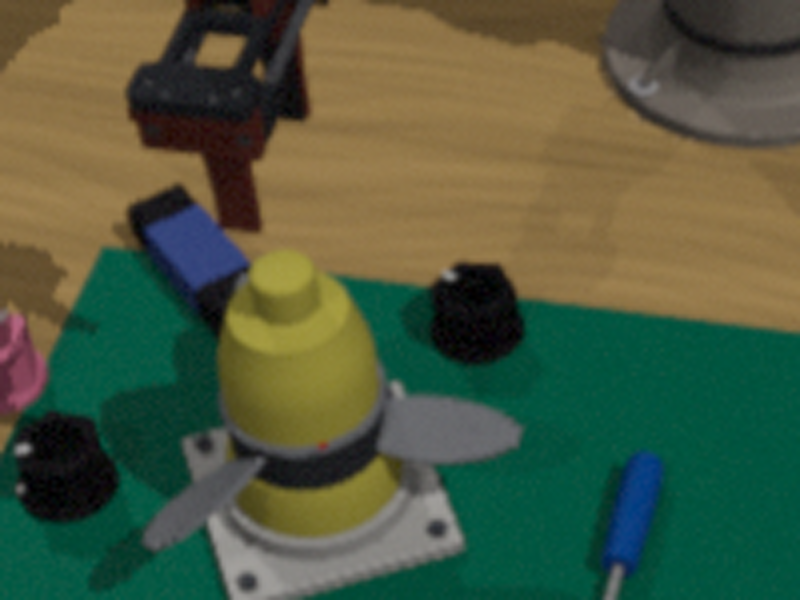

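View pics/w16.png

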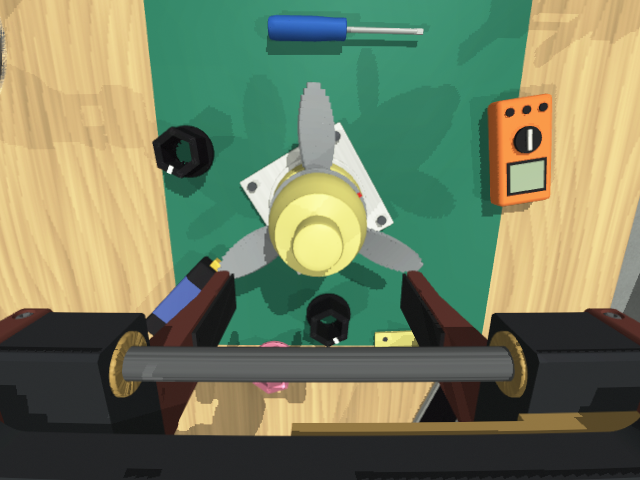

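The spinner sits flush: its top is at 0.2093 against 0.209 expected, it is level, within about 1 mm of the axis, and the robot is clear. Handing in.

```bash
python3 -c "
from plant import manip
print(manip.close_job())"
```

```text
the job is handed in; nothing more can be done
None
```

The nut is home, the spinner is snapped on over it, and the job was handed in at about 24.6 s of the 62 s allowed. No verdict is reported.

- **Backing off:** I turned the nut 57° counter-clockwise, which put the white mark about 14° past the red. I let go and it dropped to roughly 9.7 mm above the hub.
- **Running home:** I turned it about 127° clockwise, slightly more than the 110–125° given, following it down. Its top then measured 0.1692 m against 0.169 m expected, and it was level.
- **Spinner:** I lowered it over the nut. The push peaked at about 11 N in my readings, below the 12–20 N stated, and then it snapped down. I stopped pushing, let go and backed off.

**Last checks:**
- The spinner's top was at 0.2093 m against 0.209 m for flush, level, and about 1 mm from the stud's axis.
- The gripper was open and clear.
- The bystanders in the final pictures look unmoved, but I did not measure them.

**Disagreement:** I first measured the white mark 43.5° clockwise of the red, while the task says 15 to 40°. I acted on my measurement, and the nut dropped in as it should.

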